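# Load the tool cartridge into the bench holder and clamp it home

## Task

Take the steel tool cartridge with the flat-sided head out of the wooden rack, lower it upright into the bore of the bench holder and turn it gently, without forcing it, until you feel its tang drop into the slot hidden at the bottom. Then swing the hinged clamp over and press its bar down, no harder than it needs, until the cartridge is driven fully home and stays clamped. Let go, and leave everything else on the bench where it is.

Things in the scene. Friction and masses are not known exactly. Their poses are not given: they have to be found in the camera images.
- cartridge: Plain steel cartridge, 0.3 kg, 76 mm tall, upright in a rack hole (origin 20 mm above the bench). Origin: centre of the underside of its tang, z up. From below: tang 22 mm (x) by 8 mm (y), 0 to 12 mm high; round barrel 36 mm wide, 12 to 40 mm; flat-sided head 28 mm (x) by 22 mm (y), 40 to 76 mm, to be gripped across the 22 mm. The head's long side shows the direction of the tang.
- plug: A plain steel plug with a round head 24 mm in diameter, 70 mm tall, standing in the rack's other hole, 90 mm from the cartridge; not to be moved.
- rack: Fixed wooden block 80 x 180 x 46 mm (x, y, z) with two holes 40 mm wide and 26 mm deep at y = -45 and +45 mm; origin: centre of its underside.
- holder: Fixed bench holder: grey block 76 x 76 mm, top 50 mm above the bench, with an upright bore, on a base plate. Origin on the bore's axis at bench level, z up; +x points to the clamp's hinge (two cheeks at x = 70 to 100 mm, 114 mm high, 50 mm wide over both). Cartridge origin above the bench: 24 mm standing on the slotted plate, 18 mm with its tang dropped in, 12 mm when home (head top at 88 mm).
- bore_mouth (a point): Centre of the bore's mouth in the top face of the holder's block, 50 mm above the bench; bore 39 mm in diameter with a 3 mm chamfer; axes as the holder's. The bore goes down to the slotted plate.
- slot_plate (a point): Centre of the top of the steel plate in the bore, 24 mm above the bench; axes are the holder's, NOT the slot's. A slot 11.5 mm wide runs across it at an unmeasured fixed angle within 0.6 rad either side of the holder's x. The tang drops 6 mm when in line within about 0.15 rad (either way round), onto a spring lifter (6 N, rising to 12 N over the last 6 mm to home), which lifts it again unless clamped.
- clamp (a joint): Angle of the hinged clamp (rad): 0 = arm level over the bore, growing as it lifts and swings away; starts open at 1.75 to 2.0 (past upright), stop at 2.1. It rests on a home cartridge at about 0.03, on one that only stands on the lifter at about 0.1. Stiff hinge (1.1 N m friction: about 7 N at the bar to swing it, 9 N to drive the cartridge home, 15 N is ample); it stays where it is left.
- clamp_hinge (a point): Point on the clamp's hinge axis, 80 mm from the bore's axis towards the holder's +x, 105 mm above the bench. The hinge axis is the holder's y.
- clamp_bar (a point): Middle of the clamp's round cross bar, 14 mm in diameter, 124 mm long, parallel to the holder's y, 180 mm from the hinge axis at the end of an arm 18 mm wide and 12 mm thick. The bar is free on both sides of the arm (9 to 62 mm from its middle) and can be pinched there from above. Closed, the arm points to the holder's -x and the bar is 105 mm above the bench.
- hammer: Bystander: hammer lying on the bench.
- file: Bystander: flat file with wooden handle, lying on the bench.
- tin: Bystander: open tin 76 mm wide and 75 mm tall, standing on the bench.
- brush: Bystander: brush lying on the bench.
- wrench: Bystander: wrench lying on the bench.
- offcut: Bystander: steel offcut 45 x 30 x 25 mm on the bench.
Things that resemble listed ones, but are neither listed nor needed, are in the scene too. What is shaped like the cartridge but green is not meant.

How it is judged:
By the outcome, as a careful person would: the job done as asked, in the order asked, and still so for the second after the job is handed in, with the robot touching nothing.
It also fails if it takes over 67 s, if anything falls off the work surface, if the arm or the gripper's body presses on something with over 40 N, if the wrist force passes 120 N, or if a joint passes its speed limit or range.

## Robot

A 7-joint arm with a two-finger parallel gripper is mounted at the origin on the work surface. World frame = base frame: x ahead of the robot, y to its left, z up, the work surface at z = 0. Lengths are in m, angles in rad, forces in N, time in s.
With the tool pointing down it reaches from about 0.4 to 0.85 m from the base axis. Payload 4.5 kg.
Tool frame: the origin (TCP) lies between the finger pads; the fingertips stand 25 mm ahead of it and the grasp point (between the pads) lies 6 mm ahead of it; x points along the fingers, y is the direction in which the jaws open and shut, and the axes are right-handed (so a half turn about x gives the same grasp; the last joint's range is limited). The gripper opens to 85 mm and grips with 20 to 120 N. Pads are 22 mm wide; open, the fingers measure 114 mm over their backs; the gripper's body (76 mm by 85 mm) begins 54 mm behind the grasp point. The pads swing forward as they close: fully open they stand 13 mm farther back than shut.
Start: joints at [-1.155, 0.689, -0.195, 1.565, 0.157, 0.902, -0.215], TCP at [0.233, 0.58, 0.256] pointing down, gripper open.
Joint ranges: [-3.01, 3.01], [-0.46, 2.08], [-1.47, 1.51], [0.13, 2.56], [-1, 4.14], [0.04, 2.09], [-2.66, 2.66]. Speed limits (rad/s): [2.57, 2.57, 3.14, 3.14, 3.14, 3.14, 3.14].

## Interface

Orientations are given as a 3x3 rotation matrix whose columns are the frame's x, y, z axes.
In Python, from cell import bot gives the robot as it stands.
- The arm moves only by the tool jog_arm, never from a script. Its argument "rows" is a list of rows, each an object of numbers: "tx", "ty", "tz": the shift along the tool's x, y, z in units of 0.5 m (1.0 is 0.5 m); "ax", "ay", "az": the turn, a rotation vector about the tool's x, y, z in units of 2 rad (1.0 is 2 rad); "claw": the opening, from 0 (shut) to 1 (fully open). A call has 1 to 20 rows; each row shifts and turns the commanded pose from where the row before left it, along the tool's axes as they then stand; what a row does not reach is not made up. A row lasts 1/12 s, in which the tool goes at most 41.7 mm and 7.16 degrees, less where a joint would pass 70% of its speed; a pose out of reach is approached as far as the arm can. A call with a number of a shift or a turn outside -1 to 1 is refused whole. A call with a gripper value outside its range is refused whole. The fingers move at their own pace and stop on an object; "squeeze" is the grip in N (left out, the last holds). Time passes only in rows, so rows that do not move let the fingers close. It gives the time, the measured TCP pose, the force and the opening at its end, in the units of the state.
- bot.state(): the state, without advancing time (a new reading comes with each control period).
- bot.get_image(name): name is "scene" or "top"; returns the picture (384x512x3 uint8, red, green, blue); there is no depth.
- bot.camera_info(name): a dict with "camera_matrix" (3x3 intrinsics, pixels), "distortion" ([k1, k2, p1, p2, k3] as OpenCV has them; the pictures are not rectified), "view" (4x4, takes a point from world to camera coordinates). Camera axes: x right, y down, z forward; pixel columns grow to the right and rows downward; lengths in m; the calibration is good to about 2 mm. A picture is of the moment at which its call begins. camera_info takes no time and is no camera call.
- bot.close_job(): hands the job in, once; it reports no verdict.
The state is a dict: "t": time; "q": joint angles; "joint_velocities": joint speeds; "effort": joint torques, N m; "eef_pos": TCP position; "tcp_rot": TCP orientation; "wrist_force": force on the tool from outside, world axes, zero at the start; "wrist_torque": the same for the moment, N m; "finger_gap": opening from 0.0 (shut) to 1.0 (fully open).
Only numpy, scipy, OpenCV 4.12 (cv2) and the standard library are available. Lean on these libraries where they do the work, as an engineer would, in place of code of your own. Each camera call takes 0.05 s, during which the arm holds its last target.

## Working session

There is one attempt and no reset: what is moved stays moved. The work goes in short steps, Python scripts to look and compute and a tool call to move; the robot and the scene stay as the last step left them, time stands still between calls to the robot, and variables do not carry over. Pictures are saved under pics/ and viewed, and the job is handed in when it is done.

Besides the shell and the picture viewer there is one more tool, called as name(argument=value, ...), one argument or row to a line, values as JSON. jog_arm: Moves the arm, as the interface text tells. Its arguments: {"type":"object","properties":{"rows":{"type":"array","items":{"type":"object","properties":{"tx":{"type":"number","minimum":-1,"maximum":1},"ty":{"type":"number","minimum":-1,"maximum":1},"tz":{"type":"number","minimum":-1,"maximum":1},"ax":{"type":"number","minimum":-1,"maximum":1},"ay":{"type":"number","minimum":-1,"maximum":1},"az":{"type":"number","minimum":-1,"maximum":1},"claw":{"type":"number"}}}},"squeeze":{"type":"number"}},"required":["rows"]}

```bash
ls; mkdir -p pics
python3 - <<'E'
from cell import bot
import cv2, numpy as np
np.set_printoptions(precision=4,suppress=True)
for n in("scene","top"):
    im=bot.get_image(n); cv2.imwrite(f"pics/{n}0.png",im[:,:,::-1])
    c=bot.camera_info(n); print(n,c)
print(bot.state())
E
```

```text
pics
scene {'camera_matrix': array([[446.8283,   0.    , 258.0707],
       [  0.    , 446.8283, 192.1654],
       [  0.    ,   0.    ,   1.    ]]), 'distortion': array([0.0262, 0.    , 0.    , 0.    , 0.    ]), 'view': array([[ 0.3871,  0.9219, -0.014 , -0.2241],
       [ 0.6578, -0.2867, -0.6965, -0.2781],
       [-0.6461,  0.2604, -0.7174,  1.5842],
       [ 0.    ,  0.    ,  0.    ,  1.    ]])}
top {'camera_matrix': array([[497.1397,   0.    , 255.8861],
       [  0.    , 497.1397, 192.7822],
       [  0.    ,   0.    ,   1.    ]]), 'distortion': array([0.0646, 0.    , 0.    , 0.    , 0.    ]), 'view': array([[-0.0243, -0.9997, -0.0043,  0.0374],
       [-0.9831,  0.0247, -0.1816,  0.5203],
       [ 0.1817, -0.0002, -0.9834,  1.4299],
       [ 0.    ,  0.    ,  0.    ,  1.    ]])}
{'t': 0.1, 'q': array([-1.1552,  0.6899, -0.1945,  1.5662,  0.1573,  0.9025, -0.2151]), 'joint_velocities': array([-0.0008, -0.0027, -0.0002, -0.0006, -0.0015, -0.0021, -0.001 ]), 'effort': array([ -0.004 , -54.0599,  -1.2719, -15.8987,   0.0094,   0.0043,
         0.    ]), 'eef_pos': array([0.2327, 0.5795, 0.2556]), 'tcp_rot': array([[-0.0005,  0.3725,  0.928 ],
       [-0.0016,  0.928 , -0.3725],
       [-1.    , -0.0017,  0.0001]]), 'wrist_force': array([-0.1436, -0.2723,  0.1834]), 'wrist_torque': array([ 0.0045, -0.0165, -0.0403]), 'finger_gap': 0.9969628667233016}
```

View pics/scene0.png

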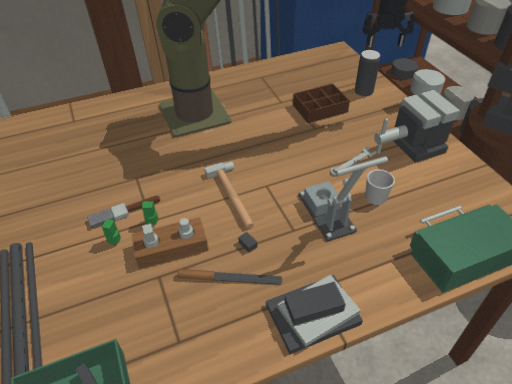

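View pics/top0.png

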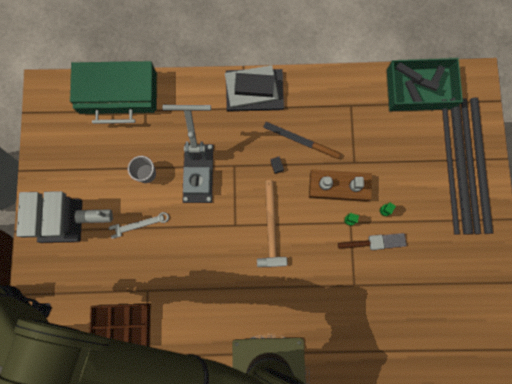

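The scene view shows the rack near (170,240), with heads at (151,236) and (186,228), and the holder near (328,205). The top view has the rack at (340,186) and the holder at (198,180), with the hinge on the far (+x) side. I'll enlarge crops of both.

Run:
```python
import cv2, numpy as np
t=cv2.imread("pics/top0.png"); s=cv2.imread("pics/scene0.png")
a=cv2.resize(t[160:215,300:400],None,fx=7,fy=7,interpolation=cv2.INTER_CUBIC); cv2.imwrite("pics/c1.png",a)
a=cv2.resize(t[95:210,150:240],None,fx=5,fy=5,interpolation=cv2.INTER_CUBIC); cv2.imwrite("pics/c2.png",a)
a=cv2.resize(s[190:270,90:220],None,fx=6,fy=6,interpolation=cv2.INTER_CUBIC); cv2.imwrite("pics/c3.png",a)
```

```text
(no output)
```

View pics/c1.png

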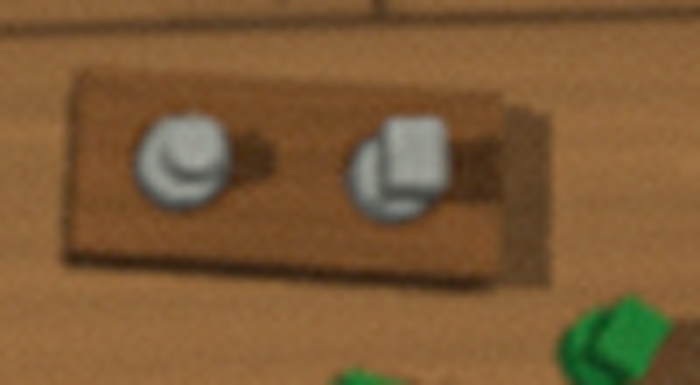

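View pics/c2.png

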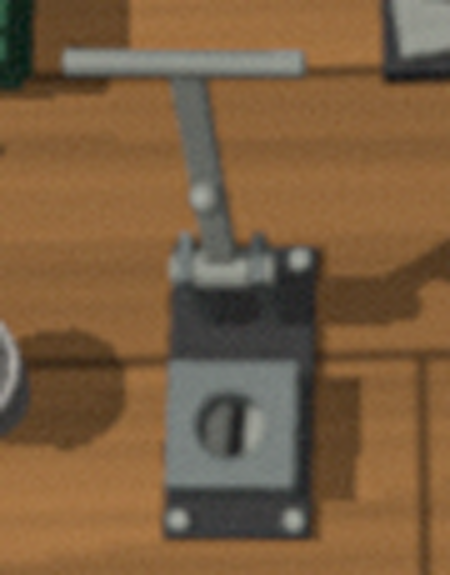

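View pics/c3.png

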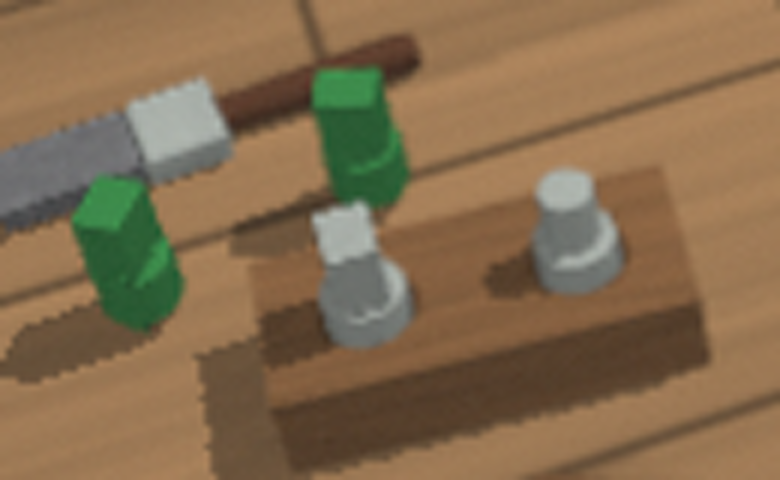

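The candidates for the cartridge, by top-view pixel:
- Grey flat head at (359,181).
- Round plug at (328,181).
- Green look-alikes at (352,219) and (389,209).

By the description I choose the grey square-headed one at (359,181). In the scene view it is at (147,229). Next I'll measure it and the holder.

```bash
cat > h.py <<'E'
import cv2, numpy as np
from cell import bot
np.set_printoptions(precision=4,suppress=True)
def ray(n,uv):
    c=bot.camera_info(n); K=c["camera_matrix"];D=np.array(c["distortion"]);V=c["view"]
    p=cv2.undistortPoints(np.array(uv,float).reshape(-1,1,2),K,D).reshape(-1,2)
    d=np.c_[p,np.ones(len(p))]@V[:3,:3]; o=-V[:3,:3].T@V[:3,3]
    return o,d
def plane(n,uv,z):
    o,d=ray(n,uv); return o+d*((z-o[2])/d[:,2])[:,None]
def two(u1,u2):
    o1,d1=ray("top",[u1]);o2,d2=ray("scene",[u2]);d1=d1[0]/np.linalg.norm(d1[0]);d2=d2[0]/np.linalg.norm(d2[0])
    A=np.c_[d1,-d2];s=np.linalg.lstsq(A,o2-o1,rcond=None)[0]
    a=o1+s[0]*d1;b=o2+s[1]*d2;return (a+b)/2,np.linalg.norm(a-b)
def proj(n,P):
    c=bot.camera_info(n);V=c["view"]
    r=cv2.projectPoints(np.array(P,float).reshape(-1,3),cv2.Rodrigues(V[:3,:3])[0],V[:3,3],c["camera_matrix"],np.array(c["distortion"]))[0]
    return r.reshape(-1,2)
E
python3 - <<'E'
from h import *
t=cv2.imread("pics/top0.png"); s=cv2.imread("pics/scene0.png")
F=8
def find(im,box,lo,name,amin=100):
    x0,x1,y0,y1=box
    c=cv2.resize(im[y0:y1,x0:x1],None,fx=F,fy=F,interpolation=cv2.INTER_CUBIC)
    hsv=cv2.cvtColor(c,cv2.COLOR_BGR2HSV)
    m=((hsv[...,1]<60)&(hsv[...,2]>lo)).astype(np.uint8)*255
    m=cv2.morphologyEx(m,cv2.MORPH_OPEN,np.ones((9,9)))
    cs,_=cv2.findContours(m,cv2.RETR_EXTERNAL,cv2.CHAIN_APPROX_NONE)
    print(name)
    for k in cs:
        if cv2.contourArea(k)<amin*F*F: continue
        r=cv2.minAreaRect(k); b=cv2.boxPoints(r)
        off=lambda p:(np.array(p)+.5)/F-.5+[x0,y0]
        M=cv2.moments(k);cen=off([M['m10']/M['m00'],M['m01']/M['m00']])
        print(' cen',cen,'area',cv2.contourArea(k)/F/F,'rect',off(r[0]),np.array(r[1])/F,r[2]); print(off(b).ravel())
        cv2.drawContours(c,[k],-1,(0,0,255),1)
    cv2.imwrite(f"pics/f_{name}.png",c)
find(t,(345,372,170,200),165,"headtop",20)
find(s,(135,165,220,252),165,"headscene",20)
find(t,(175,220,160,208),100,"blocktop",200)
E
cd pics; python3 -c "
import cv2;import numpy as np
a=[cv2.imread(f'f_{n}.png') for n in('headtop','headscene','blocktop')]
o=np.zeros((400,830,3),np.uint8);x=0
for i in a:
  o[:i.shape[0],x:x+i.shape[1]]=i;x+=i.shape[1]
cv2.imwrite('f1.png',o[:, :800])"
```

```text
headtop
headscene
 cen [147.0872 228.4179] area 56.0078125 rect [147.0988 228.4487] [8.0761 8.2774] 75.0685806274414
[142.0594 225.6133 150.0573 223.4806 152.1382 231.284  144.1403 233.4168]
blocktop
 cen [195.5991 179.3589] area 623.265625 rect [195.5858 179.308 ] [25.6918 25.0556] 0.7345209717750549
[182.5804 191.6701 182.9016 166.6165 208.5912 166.9459 208.27   191.9995]
```

View pics/f1.png

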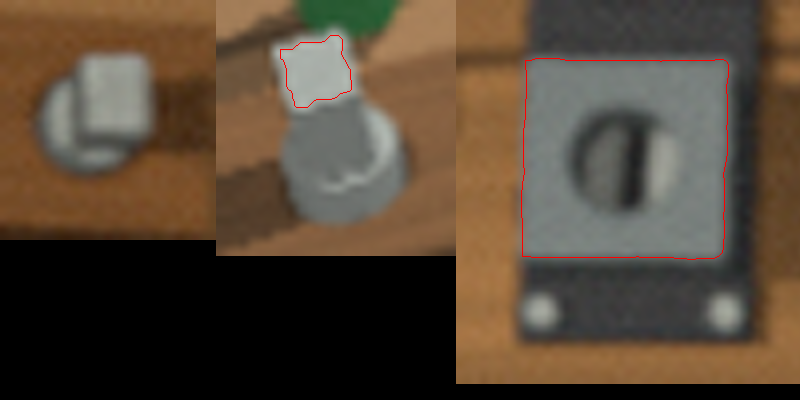

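The head top is outlined at scene (147,228.4) and the block top at top-view (195.6,179.3). The slot shows as a dark, slightly tilted band in the bore at about (198,181).

```bash
python3 - <<'E'
from h import *
t=cv2.imread("pics/top0.png"); s=cv2.imread("pics/scene0.png");F=8
def crop(im,b): 
    x0,x1,y0,y1=b; return cv2.resize(im[y0:y1,x0:x1],None,fx=F,fy=F,interpolation=cv2.INTER_CUBIC)
off=lambda p,b:(np.array(p,float)+.5)/F-.5+[b[0],b[2]]
def big(m):
    cs,_=cv2.findContours(m.astype(np.uint8),cv2.RETR_EXTERNAL,cv2.CHAIN_APPROX_NONE)
    return max(cs,key=cv2.contourArea)
out=[]
# head top
b=(345,372,170,200);c=crop(t,b);hsv=cv2.cvtColor(c,cv2.COLOR_BGR2HSV)
for lo in(140,148,155):
    m=((hsv[...,1]<70)&(hsv[...,2]>lo)).astype(np.uint8);m[:,:76]=0
    m=cv2.morphologyEx(m,cv2.MORPH_OPEN,np.ones((15,15)))
    k=big(m);r=cv2.minAreaRect(k);p=plane("top",off(cv2.boxPoints(r),b),.096)
    print(lo,off(r[0],b),np.array(r[1])/F,r[2],'cen',p.mean(0),'edges',p[1]-p[0],p[2]-p[1])
cv2.drawContours(c,[k],-1,(0,0,255),1);cv2.drawContours(c,[cv2.boxPoints(r).astype(int)],-1,(255,0,0),1)
cv2.imwrite("pics/g1.png",c)
ct=off(r[0],b)
print('scene plane',plane("scene",[[147.1,228.4]],.096),'two',two(ct,[147.1,228.4]))
# block
q=plane("top",[[182.58,191.67],[182.9,166.62],[208.59,166.95],[208.27,192.0]],.05)
print('block',q,q.mean(0),[np.linalg.norm(q[i]-q[i-1]) for i in range(4)])
e=q[1]-q[0]; f=q[2]-q[1];print('x yaw',np.arctan2(e[1],e[0]),np.arctan2(f[0],-f[1]))
# slot
b=(175,220,160,208);c=crop(t,b);g=cv2.cvtColor(c,cv2.COLOR_BGR2GRAY)
m=(g<70).astype(np.uint8);w=np.zeros_like(m);cv2.circle(w,(168,160),46,1,-1);m*=w
k=big(m);cv2.drawContours(c,[k],-1,(0,0,255),1);cv2.imwrite("pics/g2.png",c)
# rows centroid between y 125..200, intensity weighted
pts=[]
for y in range(126,192,4):
    row=255-g[y,120:210].astype(float);row=np.clip(row-170,0,None)
    if row.sum()>0:pts.append([(row*np.arange(120,210)).sum()/row.sum(),y])
pts=np.array(pts);P=plane("top",off(pts,b),.024);print(pts.T);
a=np.polyfit(P[:,0],P[:,1],1);print('slot yaw',np.arctan(a[0]))
# rack
b=(303,378,165,208);c=crop(t,b);cv2.imwrite("pics/g3.png",c)
E
cd pics; python3 -c "
import cv2;import numpy as np
a=[cv2.imread(f'{n}.png') for n in('g1','g2')]
o=np.zeros((400,800,3),np.uint8);x=0
for i in a:
  o[:i.shape[0],x:x+i.shape[1]]=i;x+=i.shape[1]
cv2.imwrite('g12.png',o[:, :800])"
```

```text
140 [358.6875 181.0625] [8.5 6.5] 90.0 cen [ 0.5389 -0.2718  0.096 ] edges [-0.0005 -0.0186  0.    ] [-0.0249  0.0016  0.    ]
148 [358.625 181.   ] [5.875 7.875] -0.0 cen [ 0.5391 -0.2716  0.096 ] edges [ 0.0231 -0.0014  0.    ] [-0.0004 -0.0168  0.    ]Traceback (most recent call last):
  File "<stdin>", line 15, in <module>
  File "<stdin>", line 8, in big
ValueError: max() iterable argument is empty
[ WARN:0@0.021] global loadsave.cpp:275 findDecoder imread_('g1.png'): can't open/read file: check file path/integrity
[ WARN:0@0.021] global loadsave.cpp:275 findDecoder imread_('g2.png'): can't open/read file: check file path/integrity
Traceback (most recent call last):
AttributeError: 'NoneType' object has no attribute 'shape'
```

```bash
cat > m.py <<'E'
from h import *
t=cv2.imread("pics/top0.png"); s=cv2.imread("pics/scene0.png");F=8
def crop(im,b): 
    x0,x1,y0,y1=b; return cv2.resize(im[y0:y1,x0:x1],None,fx=F,fy=F,interpolation=cv2.INTER_CUBIC)
off=lambda p,b:(np.array(p,float)+.5)/F-.5+[b[0],b[2]]
def big(m):
    cs,_=cv2.findContours(m.astype(np.uint8),cv2.RETR_EXTERNAL,cv2.CHAIN_APPROX_NONE)
    return max(cs,key=cv2.contourArea)
E
python3 - <<'E'
from m import *
b=(345,372,170,200);c=crop(t,b);hsv=cv2.cvtColor(c,cv2.COLOR_BGR2HSV)
E=cv2.getStructuringElement(cv2.MORPH_ELLIPSE,(21,21))
for lo in(110,120,130):
    m=((hsv[...,1]<80)&(hsv[...,2]>lo)).astype(np.uint8);m[:,:76]=0
    m=cv2.morphologyEx(m,cv2.MORPH_OPEN,E)
    k=big(m);r=cv2.minAreaRect(k);p=plane("top",off(cv2.boxPoints(r),b),.096)
    print(lo,off(r[0],b),np.array(r[1])/F,r[2],'cen',p.mean(0),'edges',p[1]-p[0],p[2]-p[1])
cv2.drawContours(c,[k],-1,(0,0,255),1);cv2.imwrite("pics/g1.png",c)
ct=off(r[0],b)
print('scene plane',plane("scene",[[147.1,228.4]],.096),'two',two(ct,[147.1,228.4]))
q=plane("top",[[182.58,191.67],[182.9,166.62],[208.59,166.95],[208.27,192.0]],.05)
print('block',q,q.mean(0),[np.linalg.norm(q[i]-q[i-1]) for i in range(4)])
e=q[1]-q[0]; f=q[2]-q[1];print('x yaw',np.arctan2(e[1],e[0]),np.arctan2(f[0],-f[1]))
b=(175,220,160,208);c=crop(t,b);g=cv2.cvtColor(c,cv2.COLOR_BGR2GRAY)
pts=[]
for y in range(126,196,4):
    row=np.clip(85-g[y,140:200].astype(float),0,None)
    if row.sum()>0:pts.append([(row*np.arange(140,200)).sum()/row.sum(),y])
pts=np.array(pts);P=plane("top",off(pts,b),.024);print(pts.T);
a=np.polyfit(P[2:-2,0],P[2:-2,1],1);print('slot yaw',np.arctan(a[0]),P.mean(0))
for p in pts: cv2.circle(c,tuple(int(v) for v in p),1,(0,0,255),-1)
cv2.imwrite("pics/g2.png",c)
# rack top corners
b=(303,378,165,208);c=crop(t,b);hsv=cv2.cvtColor(c,cv2.COLOR_BGR2HSV);print('rack hsv',hsv[100,60],hsv[20,20],hsv[150,300])
cv2.imwrite("pics/g3.png",c)
a=[cv2.imread(f'pics/{n}.png') for n in('g1','g2')]
o=np.zeros((400,800,3),np.uint8);x=0
for i in a:
  o[:i.shape[0],x:x+i.shape[1]]=i;x+=i.shape[1]
cv2.imwrite('pics/g12.png',o[:, :800])
E
```

```text
110 [358.8125 181.1875] [10.    8.75] 90.0 cen [ 0.5386 -0.2721  0.096 ] edges [-0.0007 -0.025   0.    ] [-0.0293  0.0018  0.    ]
120 [359.     181.0625] [9.75  8.375] 90.0 cen [ 0.5389 -0.2727  0.096 ] edges [-0.0006 -0.024   0.    ] [-0.0286  0.0018  0.    ]
130 [358.9375 181.    ] [9.375 7.75 ] 90.0 cen [ 0.5391 -0.2725  0.096 ] edges [-0.0006 -0.0222  0.    ] [-0.0275  0.0017  0.    ]
scene plane [[ 0.5389 -0.2762  0.096 ]] two (array([ 0.5389, -0.2745,  0.0954]), np.float64(0.0036431889478171033))
block [[0.5294 0.2419 0.05  ]
 [0.6057 0.2411 0.05  ]
 [0.6028 0.1643 0.05  ]
 [0.5265 0.1658 0.05  ]] [0.5661 0.2032 0.05  ] [np.float64(0.07615458581649512), np.float64(0.07630603716621258), np.float64(0.07685621556347612), np.float64(0.07632534516861104)]
x yaw -0.010621505347228782 -0.03773514322966584
[[168.7848 171.2308 174.6478 177.2272 179.2353 178.8785 178.1331 177.7387
  177.31   177.1174 176.6171 176.1205 175.6863 175.5796 175.3062 175.0539
  174.6312 174.2788]
 [126.     130.     134.     138.     142.     146.     150.     154.
  158.     162.     166.     170.     174.     178.     182.     186.
  190.     194.    ]]
slot yaw -0.04842360917528092 [0.5707 0.2036 0.024 ]
rack hsv [ 13 164  98] [ 14 149 142] [ 13 173 115]
```

View pics/g12.png

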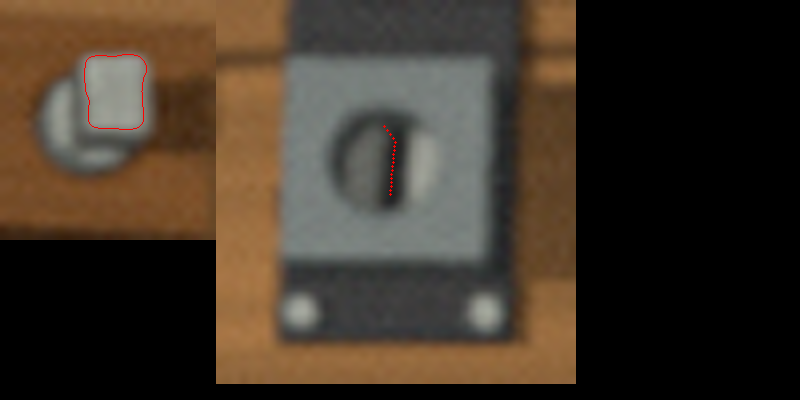

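View pics/g3.png

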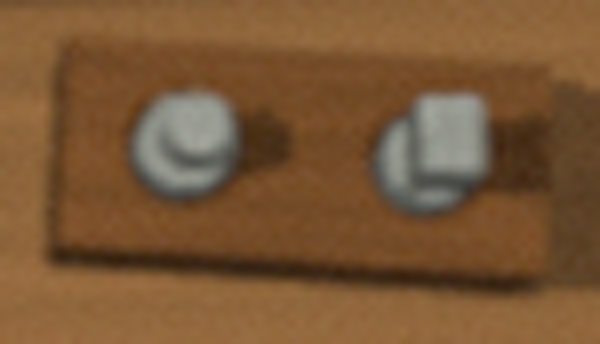

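Run:
```python
from m import *
b=(295,370,145,240);c=crop(s,b)[:, :600]
def dr(n,c,b,P,col,r=2):
    for p in proj(n,P):
        u=(p-[b[0],b[2]]+.5)*F-.5; cv2.circle(c,(int(u[0]),int(u[1])),r,col,-1)
th=np.linspace(0,6.28,40)
C=np.array([.5661,.2032]);y=-.024
ex=np.array([np.cos(y),np.sin(y)]);ey=np.array([-ex[1],ex[0]])
rim=[[*(C+.0225*(np.cos(a)*ex+np.sin(a)*ey)),.05] for a in th]
cor=[[*(C+.038*(i*ex+j*ey)),.05] for i in(-1,1) for j in(-1,1)]
dr("scene",c,b,rim,(0,0,255));dr("scene",c,b,cor,(0,255,255),4)
cv2.imwrite("pics/h1.png",c[100:700])
b2=(175,220,160,208);c=crop(t,b2);dr("top",c,b2,rim,(0,0,255));dr("top",c,b2,cor,(0,255,255),3);cv2.imwrite("pics/h2.png",c)
```

```text
(no output)
```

View pics/h1.png

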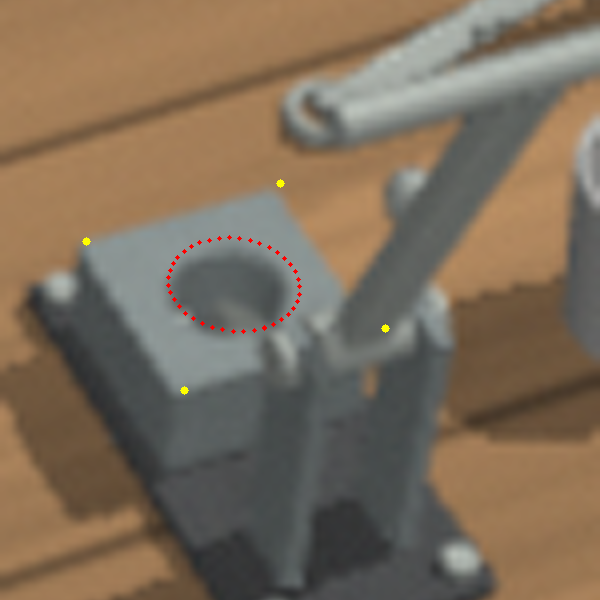

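View pics/h2.png

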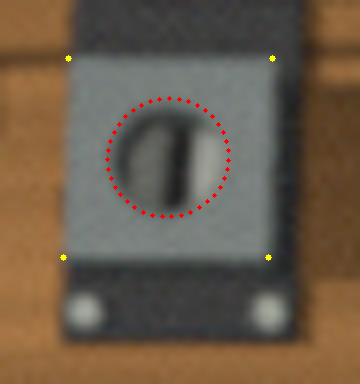

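The scene view puts the holder about 2.7 mm further to -y than the top view does, and it puts the cartridge about 3.5 mm further the same way. I take averages, so the cartridge is near (0.539,-0.274) and the bore near (0.566,0.202). I'll move above the cartridge now.

jog_arm(
  rows=[
    {"ax":-0.053,"claw":1},
    {"ax":-0.053},
    {"ax":-0.053},
    {"ty":-0.069,"tz":0.03,"tx":0.004},
    {"ty":-0.069,"tz":0.03,"tx":0.004},
    {"ty":-0.069,"tz":0.03,"tx":0.004},
    {"ty":-0.069,"tz":0.03,"tx":0.004},
    {"ty":-0.069,"tz":0.03,"tx":0.004},
    {"ty":-0.069,"tz":0.03,"tx":0.004},
    {"ty":-0.069,"tz":0.03,"tx":0.004},
    {"ty":-0.069,"tz":0.03,"tx":0.004},
    {"ty":-0.069,"tz":0.03,"tx":0.004},
    {"ty":-0.069,"tz":0.03,"tx":0.004},
  ],
)

```text
validation failed for argument at $.ro...
```

jog_arm(
  rows=[
    {"tx":0,"ty":0,"tz":0,"ax":-0.053,"ay":0,"az":0,"claw":1},
    {"tx":0,"ty":0,"tz":0,"ax":-0.053,"ay":0,"az":0,"claw":1},
    {"tx":0,"ty":0,"tz":0,"ax":-0.053,"ay":0,"az":0,"claw":1},
  ],
)

```text
t: 0.35
eef_pos: [0.2327, 0.5797, 0.2558]
tcp_rot: [[-0.0, 0.058, 0.998], [-0.001, 0.998, -0.058], [-1.0, -0.001, 0.0]]
wrist_force: [0.2, -0.1, 0.3]
finger_gap: 0.997
```

jog_arm(
  rows=[
    {"tx":0.004,"ty":-0.069,"tz":0.03,"ax":0,"ay":0,"az":0,"claw":1},
    {"tx":0.004,"ty":-0.069,"tz":0.03,"ax":0,"ay":0,"az":0,"claw":1},
    {"tx":0.004,"ty":-0.069,"tz":0.03,"ax":0,"ay":0,"az":0,"claw":1},
    {"tx":0.004,"ty":-0.069,"tz":0.03,"ax":0,"ay":0,"az":0,"claw":1},
    {"tx":0.004,"ty":-0.069,"tz":0.03,"ax":0,"ay":0,"az":0,"claw":1},
    {"tx":0.004,"ty":-0.069,"tz":0.03,"ax":0,"ay":0,"az":0,"claw":1},
    {"tx":0.004,"ty":-0.069,"tz":0.03,"ax":0,"ay":0,"az":0,"claw":1},
    {"tx":0.004,"ty":-0.069,"tz":0.03,"ax":0,"ay":0,"az":0,"claw":1},
    {"tx":0.004,"ty":-0.069,"tz":0.03,"ax":0,"ay":0,"az":0,"claw":1},
    {"tx":0.004,"ty":-0.069,"tz":0.03,"ax":0,"ay":0,"az":0,"claw":1},
    {"tx":0.004,"ty":-0.069,"tz":0.03,"ax":0,"ay":0,"az":0,"claw":1},
    {"tx":0.004,"ty":-0.069,"tz":0.03,"ax":0,"ay":0,"az":0,"claw":1},
  ],
)

```text
t: 1.35
eef_pos: [0.3862, 0.1536, 0.2321]
tcp_rot: [[-0.0, 0.063, 0.998], [-0.0, 0.998, -0.063], [-1.0, -0.0, -0.0]]
wrist_force: [0.4, 0.4, -0.3]
finger_gap: 1.003
```

jog_arm(
  rows=[
    {"tx":0.004,"ty":-0.069,"tz":0.03,"ax":0,"ay":0,"az":0,"claw":1},
    {"tx":0.004,"ty":-0.069,"tz":0.03,"ax":0,"ay":0,"az":0,"claw":1},
    {"tx":0.004,"ty":-0.069,"tz":0.03,"ax":0,"ay":0,"az":0,"claw":1},
    {"tx":0.004,"ty":-0.069,"tz":0.03,"ax":0,"ay":0,"az":0,"claw":1},
    {"tx":0.004,"ty":-0.069,"tz":0.03,"ax":0,"ay":0,"az":0,"claw":1},
    {"tx":0.004,"ty":-0.069,"tz":0.03,"ax":0,"ay":0,"az":0,"claw":1},
    {"tx":0.004,"ty":-0.069,"tz":0.03,"ax":0,"ay":0,"az":0,"claw":1},
    {"tx":0.004,"ty":-0.069,"tz":0.03,"ax":0,"ay":0,"az":0,"claw":1},
    {"tx":0.004,"ty":-0.069,"tz":0.03,"ax":0,"ay":0,"az":0,"claw":1},
    {"tx":0.004,"ty":-0.069,"tz":0.03,"ax":0,"ay":0,"az":0,"claw":1},
    {"tx":0.004,"ty":-0.069,"tz":0.03,"ax":0,"ay":0,"az":0,"claw":1},
    {"tx":0.004,"ty":-0.04,"tz":0.02,"ax":0,"ay":0,"az":0,"claw":1},
    {"tx":0,"ty":0,"tz":0,"ax":0,"ay":0,"az":0,"claw":1},
    {"tx":0,"ty":0,"tz":0,"ax":0,"ay":0,"az":0,"claw":1},
  ],
)

```text
t: 2.52
eef_pos: [0.5348, -0.2558, 0.2074]
tcp_rot: [[-0.001, 0.067, 0.998], [0.0, 0.998, -0.067], [-1.0, 0.0, -0.001]]
wrist_force: [0.8, 0.8, -0.4]
finger_gap: 1.002
```

Run:
```python
from m import *
st=bot.state();print(st['t'],st['eef_pos'],st['tcp_rot'],st['q'])
s=bot.get_image("scene")[:,:,::-1];cv2.imwrite("pics/s1.png",s)
b=(90,230,150,260);c=cv2.resize(s[b[2]:b[3],b[0]:b[1]],None,fx=5,fy=5,interpolation=cv2.INTER_CUBIC)
p=st['eef_pos'];R=st['tcp_rot']
for d in(0,.006,.025):
    u=(proj("scene",[p+R[:,0]*d])[0]-[b[0],b[2]]+.5)*5;cv2.circle(c,(int(u[0]),int(u[1])),3,(0,0,255),-1)
cv2.imwrite("pics/s1c.png",c)
```

```text
2.5167 [ 0.5348 -0.2558  0.2074] [[-0.001   0.0668  0.9978]
 [ 0.0004  0.9978 -0.0668]
 [-1.      0.0004 -0.0011]] [ 0.6011  0.7292 -0.4074  1.7077  0.3824  0.7855  1.5163]
```

View pics/s1c.png

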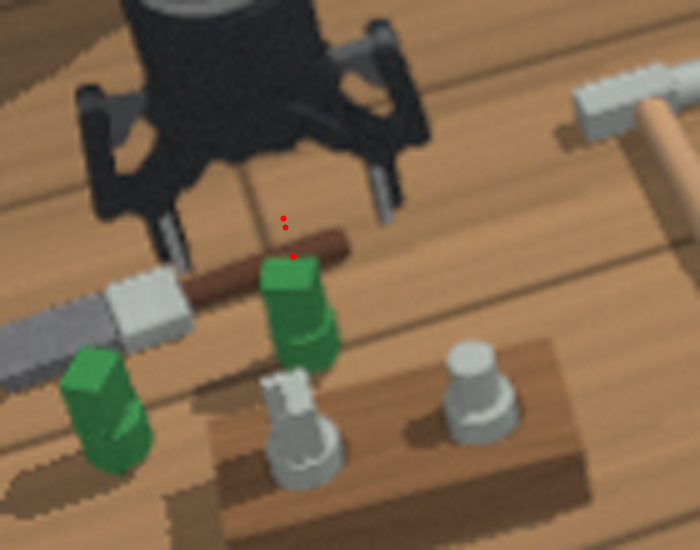

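The projected TCP falls midway between the pads to within about 1 px, so the scene view reads a bit low in y. I take the cartridge at y = -0.2735 and descend.

jog_arm(
  rows=[
    {"tx":0,"ty":-0.035,"tz":0.011,"ax":0,"ay":0,"az":0,"claw":1},
    {"tx":0.05,"ty":0,"tz":0,"ax":0,"ay":0,"az":0,"claw":1},
    {"tx":0.05,"ty":0,"tz":0,"ax":0,"ay":0,"az":0,"claw":1},
    {"tx":0.05,"ty":0,"tz":0,"ax":0,"ay":0,"az":0,"claw":1},
    {"tx":0.04,"ty":0,"tz":0,"ax":0,"ay":0,"az":0,"claw":1},
    {"tx":0.03,"ty":0,"tz":0,"ax":0,"ay":0,"az":0,"claw":1},
    {"tx":0,"ty":0,"tz":0,"ax":0,"ay":0,"az":0,"claw":1},
    {"tx":0,"ty":0,"tz":0,"ax":0,"ay":0,"az":0,"claw":1},
    {"tx":0,"ty":0,"tz":0,"ax":0,"ay":0,"az":0,"claw":1},
  ],
)

```text
t: 3.32
eef_pos: [0.5404, -0.2712, 0.0994]
tcp_rot: [[0.001, 0.062, 0.998], [0.0, 0.998, -0.062], [-1.0, 0.0, 0.001]]
wrist_force: [0.0, 0.7, 0.5]
finger_gap: 0.997
```

Run:
```python
from m import *
st=bot.state();print(st['t'],st['eef_pos'])
s=bot.get_image("scene")[:,:,::-1]
cv2.imwrite("pics/s2.png",cv2.resize(s[150:260,90:230],None,fx=5,fy=5,interpolation=cv2.INTER_CUBIC))
s=bot.get_image("top")[:,:,::-1]
cv2.imwrite("pics/t2.png",cv2.resize(s[150:260,290:430],None,fx=5,fy=5,interpolation=cv2.INTER_CUBIC))
```

```text
3.3167 [ 0.5404 -0.2712  0.0994]
```

View pics/s2.png

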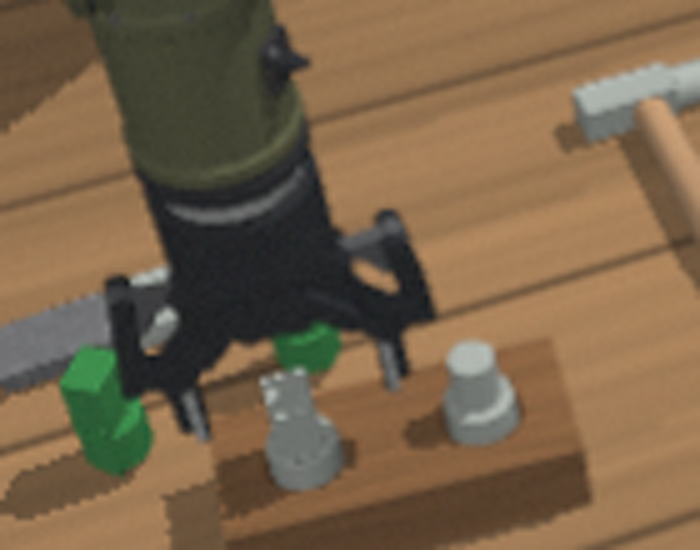

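jog_arm(
  rows=[
    {"tx":0.022,"ty":-0.004,"tz":-0.002,"ax":0,"ay":0,"az":0,"claw":1},
    {"tx":0,"ty":0,"tz":0,"ax":0,"ay":0,"az":0,"claw":0.5},
    {"tx":0,"ty":0,"tz":0,"ax":0,"ay":0,"az":0,"claw":0},
    {"tx":0,"ty":0,"tz":0,"ax":0,"ay":0,"az":0,"claw":0},
    {"tx":0,"ty":0,"tz":0,"ax":0,"ay":0,"az":0,"claw":0},
    {"tx":0,"ty":0,"tz":0,"ax":0,"ay":0,"az":0,"claw":0},
    {"tx":0,"ty":0,"tz":0,"ax":0,"ay":0,"az":0,"claw":0},
    {"tx":0,"ty":0,"tz":0,"ax":0,"ay":0,"az":0,"claw":0},
  ],
  squeeze=40,
)

```text
t: 4.08
eef_pos: [0.5387, -0.2743, 0.0875]
tcp_rot: [[0.001, 0.064, 0.998], [-0.0, 0.998, -0.064], [-1.0, -0.0, 0.001]]
wrist_force: [1.0, -1.0, 1.6]
finger_gap: 0.253
```

The jaws stopped at 0.253, about 21.5 mm, which matches the 22 mm head. Now I lift it straight up.

jog_arm(
  rows=[
    {"tx":-0.01,"ty":0,"tz":0,"ax":0,"ay":0,"az":0,"claw":0},
    {"tx":-0.02,"ty":0,"tz":0,"ax":0,"ay":0,"az":0,"claw":0},
    {"tx":-0.03,"ty":0,"tz":0,"ax":0,"ay":0,"az":0,"claw":0},
    {"tx":-0.04,"ty":0,"tz":0,"ax":0,"ay":0,"az":0,"claw":0},
    {"tx":-0.05,"ty":0,"tz":0,"ax":0,"ay":0,"az":0,"claw":0},
    {"tx":-0.05,"ty":0,"tz":0,"ax":0,"ay":0,"az":0,"claw":0},
    {"tx":-0.03,"ty":0,"tz":0,"ax":0,"ay":0,"az":0,"claw":0},
    {"tx":0,"ty":0,"tz":0,"ax":0,"ay":0,"az":0,"claw":0},
  ],
)

```text
t: 4.75
eef_pos: [0.5405, -0.2746, 0.2063]
tcp_rot: [[0.007, 0.064, 0.998], [-0.002, 0.998, -0.064], [-1.0, -0.002, 0.007]]
wrist_force: [0.4, 0.1, -3.9]
finger_gap: 0.252
```

Run:
```python
from m import *
st=bot.state();print(st['t'],st['eef_pos'],st['wrist_force'])
s=bot.get_image("scene")[:,:,::-1]
cv2.imwrite("pics/s3.png",cv2.resize(s[140:270,80:230],None,fx=4.6,fy=4.6,interpolation=cv2.INTER_CUBIC))
```

```text
4.75 [ 0.5405 -0.2746  0.2063] [ 0.4025  0.1435 -3.9373]
```

View pics/s3.png

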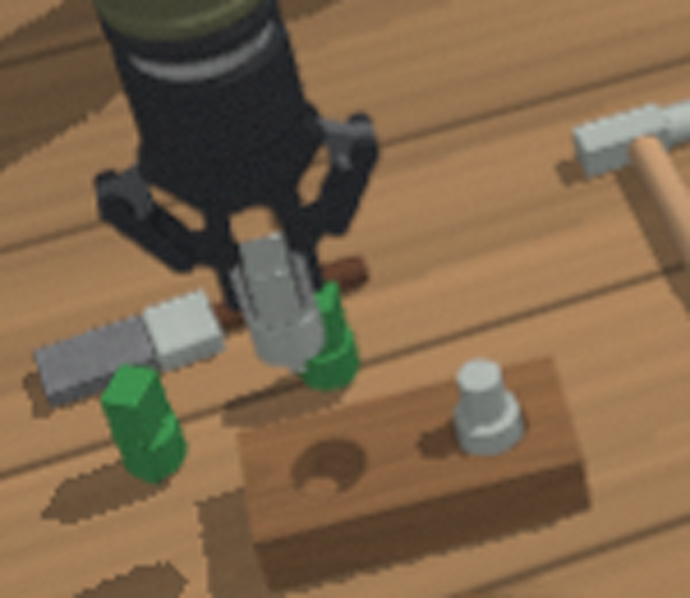

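The cartridge is lifted free and the rack hole at (325,465) is empty. The green ones and the plug are untouched. I'll carry it to the bore.

jog_arm(
  rows=[
    {"tx":0,"ty":0.03,"tz":0,"ax":0,"ay":0,"az":0,"claw":0},
    {"tx":0,"ty":0.06,"tz":0,"ax":0,"ay":0,"az":0,"claw":0},
    {"tx":0,"ty":0.06,"tz":0,"ax":0,"ay":0,"az":0,"claw":0},
    {"tx":0,"ty":0.06,"tz":0,"ax":0,"ay":0,"az":0,"claw":0},
    {"tx":0,"ty":0.06,"tz":0,"ax":0,"ay":0,"az":0,"claw":0},
    {"tx":0,"ty":0.06,"tz":0,"ax":0,"ay":0,"az":0,"claw":0},
    {"tx":0,"ty":0.06,"tz":0,"ax":0,"ay":0,"az":0,"claw":0},
    {"tx":0,"ty":0.06,"tz":0,"ax":0,"ay":0,"az":0,"claw":0},
    {"tx":0,"ty":0.06,"tz":0,"ax":0,"ay":0,"az":0,"claw":0},
    {"tx":0,"ty":0.06,"tz":0,"ax":0,"ay":0,"az":0,"claw":0},
    {"tx":0,"ty":0.06,"tz":0,"ax":0,"ay":0,"az":0,"claw":0},
    {"tx":0,"ty":0.06,"tz":0,"ax":0,"ay":0,"az":0,"claw":0},
    {"tx":0,"ty":0.06,"tz":0,"ax":0,"ay":0,"az":0,"claw":0},
    {"tx":0,"ty":0.06,"tz":0,"ax":0,"ay":0,"az":0,"claw":0},
    {"tx":0,"ty":0.06,"tz":0,"ax":0,"ay":0,"az":0,"claw":0},
    {"tx":0,"ty":0.06,"tz":0,"ax":0,"ay":0,"az":0,"claw":0},
    {"tx":0,"ty":0.03,"tz":0,"ax":0,"ay":0,"az":0,"claw":0},
    {"tx":0,"ty":0,"tz":0,"ax":0,"ay":0,"az":0,"claw":0},
    {"tx":0,"ty":0,"tz":0,"ax":0,"ay":0,"az":0,"claw":0},
  ],
)

```text
t: 6.38
eef_pos: [0.568, 0.2051, 0.2009]
tcp_rot: [[-0.003, 0.062, 0.998], [-0.001, 0.998, -0.062], [-1.0, -0.002, -0.003]]
wrist_force: [0.5, -1.5, -3.4]
finger_gap: 0.255
```

Run:
```python
from m import *
st=bot.state();print(st['t'],st['eef_pos'],st['tcp_rot'],st['wrist_force'],st['wrist_torque'],st['q'])
s=bot.get_image("scene")[:,:,::-1];b=(250,390,120,240)
c=cv2.resize(s[120:240,250:390],None,fx=5,fy=5,interpolation=cv2.INTER_CUBIC)
p=st['eef_pos']
for P in ([p[0],p[1],p[2]-.0675],[p[0],p[1],p[2]+.0085],[.566,.2025,.05]):
    u=(proj("scene",[P])[0]-[250,120]+.5)*5;cv2.circle(c,(int(u[0]),int(u[1])),3,(0,0,255),-1)
cv2.imwrite("pics/s4.png",c)
t=bot.get_image("top")[:,:,::-1]
cv2.imwrite("pics/t4.png",cv2.resize(t[90:215,130:260],None,fx=4.6,fy=4.6,interpolation=cv2.INTER_CUBIC))
```

```text
6.3833 [0.568  0.2051 0.2009] [[-0.0026  0.0616  0.9981]
 [-0.0014  0.9981 -0.0616]
 [-1.     -0.0015 -0.0025]] [ 0.4776 -1.5193 -3.4192] [-0.0774 -0.0425 -0.0382] [-0.2361  0.7424 -0.3308  1.6794  0.3188  0.7763  0.7933]
```

View pics/s4.png

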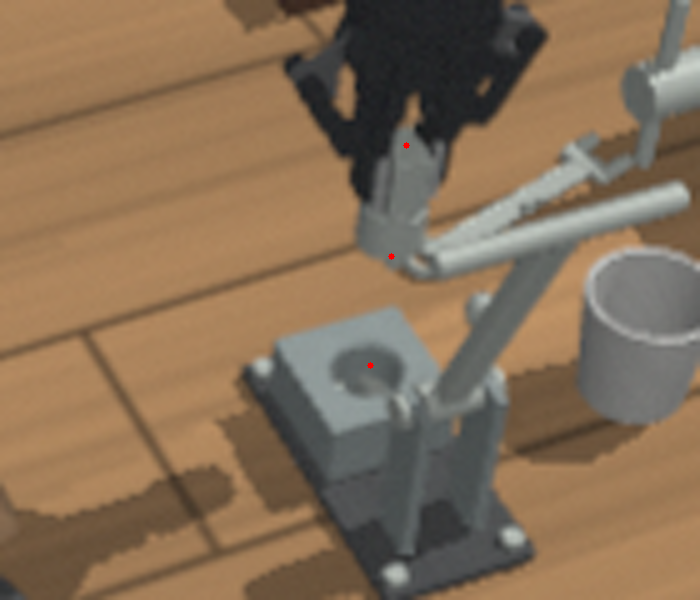

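View pics/t4.png

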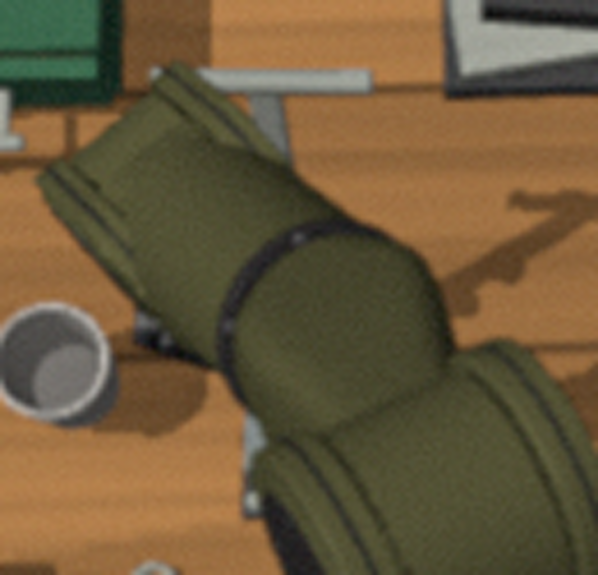

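Run:
```python
from m import *
s=bot.get_image("scene")[:,:,::-1]
cv2.imwrite("pics/s5.png",cv2.resize(s[0:240,200:460],None,fx=3,fy=2.5,interpolation=cv2.INTER_CUBIC))
```

```text
(no output)
```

View pics/s5.png

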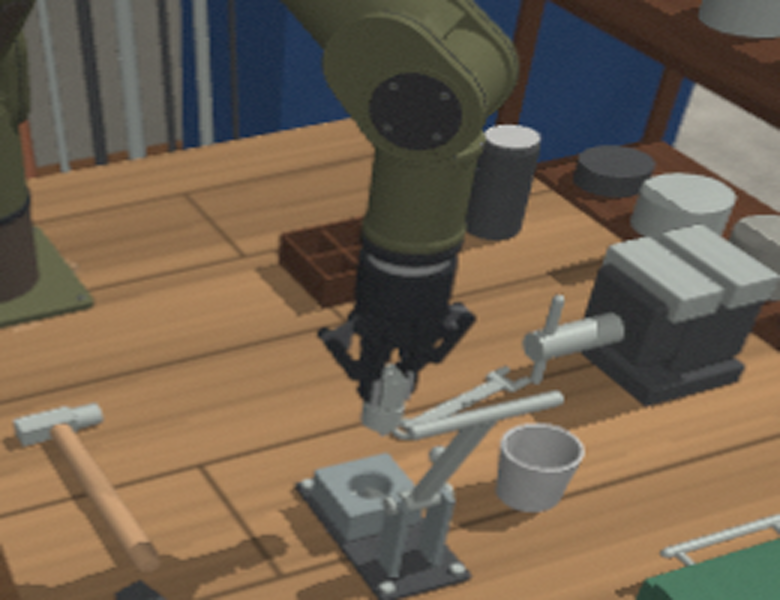

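jog_arm(
  rows=[
    {"tx":0,"ty":-0.006,"tz":-0.004,"ax":0.012,"ay":0,"az":0,"claw":0},
    {"tx":0.03,"ty":0,"tz":0,"ax":0,"ay":0,"az":0,"claw":0},
    {"tx":0.04,"ty":0,"tz":0,"ax":0,"ay":0,"az":0,"claw":0},
    {"tx":0.04,"ty":0,"tz":0,"ax":0,"ay":0,"az":0,"claw":0},
    {"tx":0.03,"ty":0,"tz":0,"ax":0,"ay":0,"az":0,"claw":0},
    {"tx":0,"ty":0,"tz":0,"ax":0,"ay":0,"az":0,"claw":0},
    {"tx":0,"ty":0,"tz":0,"ax":0,"ay":0,"az":0,"claw":0},
    {"tx":0,"ty":0,"tz":0,"ax":0,"ay":0,"az":0,"claw":0},
  ],
)

```text
t: 7.2
eef_pos: [0.5677, 0.2016, 0.1333]
tcp_rot: [[0.001, 0.089, 0.996], [0.001, 0.996, -0.089], [-1.0, 0.001, 0.001]]
wrist_force: [0.3, 1.0, -2.9]
finger_gap: 0.249
```

Run:
```python
from m import *
st=bot.state();print(st['t'],st['eef_pos'],st['tcp_rot'],st['wrist_force'],st['wrist_torque'])
s=bot.get_image("scene")[:,:,::-1]
c=cv2.resize(s[130:230,280:370],None,fx=6,fy=6,interpolation=cv2.INTER_CUBIC)
p=st['eef_pos']
for P in ([p[0],p[1],p[2]-.0675],[p[0],p[1],p[2]+.0085],[.566,.2025,.05]):
    u=(proj("scene",[P])[0]-[280,130]+.5)*6;cv2.circle(c,(int(u[0]),int(u[1])),3,(0,0,255),-1)
cv2.imwrite("pics/s6.png",c)
```

```text
7.2 [0.5677 0.2016 0.1333] [[ 0.0015  0.089   0.996 ]
 [ 0.0006  0.996  -0.089 ]
 [-1.      0.0007  0.0014]] [ 0.317   0.9787 -2.8639] [ 0.0243 -0.0158 -0.0217]
```

View pics/s6.png

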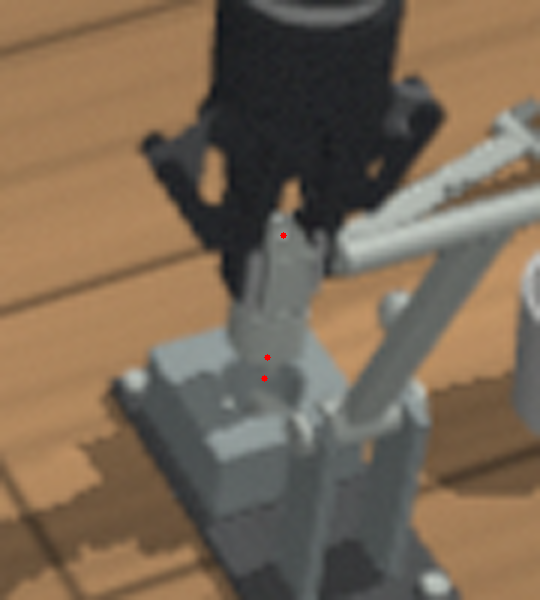

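jog_arm(
  rows=[
    {"tx":0.01,"ty":0.001,"tz":-0.003,"ax":0,"ay":0,"az":0,"claw":0},
    {"tx":0.01,"ty":0,"tz":0,"ax":0,"ay":0,"az":0,"claw":0},
    {"tx":0.01,"ty":0,"tz":0,"ax":0,"ay":0,"az":0,"claw":0},
    {"tx":0.01,"ty":0,"tz":0,"ax":0,"ay":0,"az":0,"claw":0},
    {"tx":0.006,"ty":0,"tz":0,"ax":0,"ay":0,"az":0,"claw":0},
    {"tx":0.004,"ty":0,"tz":0,"ax":0,"ay":0,"az":0,"claw":0},
    {"tx":0.004,"ty":0,"tz":0,"ax":0,"ay":0,"az":0,"claw":0},
    {"tx":0,"ty":0,"tz":0,"ax":0,"ay":0,"az":0,"claw":0},
  ],
)

```text
t: 7.92
eef_pos: [0.5656, 0.2024, 0.1049]
tcp_rot: [[-0.0, 0.088, 0.996], [-0.0, 0.996, -0.088], [-1.0, -0.0, -0.0]]
wrist_force: [-0.5, 0.3, -3.2]
finger_gap: 0.251
```

jog_arm(
  rows=[
    {"tx":0.004,"ty":0,"tz":0,"ax":0,"ay":0,"az":0,"claw":0},
    {"tx":0.004,"ty":0,"tz":0,"ax":0,"ay":0,"az":0,"claw":0},
    {"tx":0.004,"ty":0,"tz":0,"ax":0,"ay":0,"az":0,"claw":0},
    {"tx":0,"ty":0,"tz":0,"ax":0,"ay":0,"az":0,"claw":0},
    {"tx":0,"ty":0,"tz":0,"ax":0,"ay":0,"az":0,"claw":0},
  ],
)

```text
t: 8.33
eef_pos: [0.5656, 0.2025, 0.0992]
tcp_rot: [[0.0, 0.088, 0.996], [-0.0, 0.996, -0.088], [-1.0, -0.0, 0.0]]
wrist_force: [0.7, -0.9, -3.9]
finger_gap: 0.245
```

jog_arm(
  rows=[
    {"tx":0.004,"ty":0,"tz":0,"ax":0,"ay":0,"az":0,"claw":0},
    {"tx":0.004,"ty":0,"tz":0,"ax":0,"ay":0,"az":0,"claw":0},
    {"tx":0.004,"ty":0,"tz":0,"ax":0,"ay":0,"az":0,"claw":0},
    {"tx":0.003,"ty":0,"tz":0,"ax":0,"ay":0,"az":0,"claw":0},
    {"tx":0,"ty":0,"tz":0,"ax":0,"ay":0,"az":0,"claw":0},
    {"tx":0,"ty":0,"tz":0,"ax":0,"ay":0,"az":0,"claw":0},
  ],
)

```text
t: 8.83
eef_pos: [0.5656, 0.2025, 0.0916]
tcp_rot: [[0.0, 0.088, 0.996], [-0.0, 0.996, -0.088], [-1.0, -0.0, 0.0]]
wrist_force: [1.1, -0.5, -4.0]
finger_gap: 0.246
```

jog_arm(
  rows=[
    {"tx":0.002,"ty":0,"tz":0,"ax":0,"ay":0,"az":0,"claw":0},
    {"tx":0.002,"ty":0,"tz":0,"ax":0,"ay":0,"az":0,"claw":0},
    {"tx":0,"ty":0,"tz":0,"ax":0,"ay":0,"az":0,"claw":0},
    {"tx":0,"ty":0,"tz":0,"ax":0,"ay":0,"az":0,"claw":0},
  ],
)

```text
t: 9.17
eef_pos: [0.5657, 0.2025, 0.0898]
tcp_rot: [[0.0, 0.088, 0.996], [0.0, 0.996, -0.088], [-1.0, 0.0, 0.0]]
wrist_force: [2.1, -0.7, -3.9]
finger_gap: 0.253
```

jog_arm(
  rows=[
    {"tx":0.002,"ty":0,"tz":0,"ax":0,"ay":0,"az":0,"claw":0},
    {"tx":0.002,"ty":0,"tz":0,"ax":0,"ay":0,"az":0,"claw":0},
    {"tx":0,"ty":0,"tz":0,"ax":0,"ay":0,"az":0,"claw":0},
    {"tx":0,"ty":0,"tz":0,"ax":0,"ay":0,"az":0,"claw":0},
  ],
)

```text
t: 9.5
eef_pos: [0.5656, 0.2025, 0.0877]
tcp_rot: [[0.0, 0.088, 0.996], [-0.0, 0.996, -0.088], [-1.0, -0.0, 0.0]]
wrist_force: [1.4, -2.0, -3.7]
finger_gap: 0.249
```

jog_arm(
  rows=[
    {"tx":0.002,"ty":0,"tz":0,"ax":0,"ay":0,"az":0,"claw":0},
    {"tx":0.002,"ty":0,"tz":0,"ax":0,"ay":0,"az":0,"claw":0},
    {"tx":0,"ty":0,"tz":0,"ax":0,"ay":0,"az":0,"claw":0},
    {"tx":0,"ty":0,"tz":0,"ax":0,"ay":0,"az":0,"claw":0},
  ],
)

```text
t: 9.83
eef_pos: [0.5656, 0.2025, 0.0857]
tcp_rot: [[0.0, 0.088, 0.996], [-0.0, 0.996, -0.088], [-1.0, 0.0, 0.0]]
wrist_force: [2.6, -1.4, -3.6]
finger_gap: 0.254
```

jog_arm(
  rows=[
    {"tx":0.002,"ty":0,"tz":0,"ax":0,"ay":0,"az":0,"claw":0},
    {"tx":0.001,"ty":0,"tz":0,"ax":0,"ay":0,"az":0,"claw":0},
    {"tx":0,"ty":0,"tz":0,"ax":0,"ay":0,"az":0,"claw":0},
    {"tx":0,"ty":0,"tz":0,"ax":0,"ay":0,"az":0,"claw":0},
  ],
)

```text
t: 10.17
eef_pos: [0.5657, 0.2026, 0.0848]
tcp_rot: [[0.001, 0.088, 0.996], [0.0, 0.996, -0.088], [-1.0, 0.0, 0.001]]
wrist_force: [0.1, -2.5, 4.0]
finger_gap: 0.248
```

The tang passed plate height (0.0915 m TCP) without contact. At 0.0848 the vertical force rose from -3.6 to +4.0 N, about 7.6 N. That gives a tang height of about 0.0173 m, so it sits in the slot on the lifter. I'll confirm with a gentle turn each way, since the slot walls should resist.

jog_arm(
  rows=[
    {"tx":0,"ty":0,"tz":0,"ax":0.02,"ay":0,"az":0,"claw":0},
    {"tx":0,"ty":0,"tz":0,"ax":0.02,"ay":0,"az":0,"claw":0},
    {"tx":0,"ty":0,"tz":0,"ax":0,"ay":0,"az":0,"claw":0},
  ],
)

```text
t: 10.42
eef_pos: [0.5657, 0.2026, 0.0846]
tcp_rot: [[0.001, 0.168, 0.986], [-0.0, 0.986, -0.168], [-1.0, 0.0, 0.001]]
wrist_force: [0.9, -2.1, 3.3]
finger_gap: 0.255
```

```bash
python3 -c "
from h import *
s=bot.state();print(s['eef_pos'],s['tcp_rot'][:,1],s['wrist_force'],s['wrist_torque'])"
```

```text
[0.5657 0.2026 0.0846] [0.1679 0.9858 0.0001] [ 0.9428 -2.0768  3.3454] [-0.5973 -0.3153 -0.0374]
```

jog_arm(
  rows=[
    {"tx":0,"ty":0,"tz":0,"ax":-0.03,"ay":0,"az":0,"claw":0},
    {"tx":0,"ty":0,"tz":0,"ax":-0.03,"ay":0,"az":0,"claw":0},
    {"tx":0,"ty":0,"tz":0,"ax":0,"ay":0,"az":0,"claw":0},
  ],
)

```text
t: 10.67
eef_pos: [0.5657, 0.2025, 0.0845]
tcp_rot: [[0.0, 0.045, 0.999], [0.0, 0.999, -0.045], [-1.0, 0.0, 0.0]]
wrist_force: [1.2, -1.8, 2.9]
finger_gap: 0.251
```

```bash
python3 -c "
from h import *
s=bot.state();print(s['eef_pos'],s['tcp_rot'][:,1],s['wrist_force'],s['wrist_torque'])"
```

```text
[0.5657 0.2025 0.0845] [0.0453 0.999  0.0003] [ 1.1693 -1.7941  2.8895] [-0.4947 -0.3592 -0.0032]
```

Free over 0.12 rad, which is within slot play. I'll check for spring behaviour with a 1.5 mm press.

jog_arm(
  rows=[
    {"tx":0.002,"ty":0,"tz":0,"ax":0.01,"ay":0,"az":0,"claw":0},
    {"tx":0.001,"ty":0,"tz":0,"ax":0.01,"ay":0,"az":0,"claw":0},
    {"tx":0,"ty":0,"tz":0,"ax":0,"ay":0,"az":0,"claw":0},
  ],
)

```text
t: 10.92
eef_pos: [0.5658, 0.2026, 0.083]
tcp_rot: [[0.001, 0.091, 0.996], [0.0, 0.996, -0.091], [-1.0, 0.0, 0.001]]
wrist_force: [1.6, -2.8, 3.3]
finger_gap: 0.254
```

It gave 1.5 mm for only about 0.4 N, so it is on the spring lifter. I'll back off, release and rise.

jog_arm(
  rows=[
    {"tx":-0.003,"ty":0,"tz":0,"ax":0,"ay":0,"az":0,"claw":0},
    {"tx":0,"ty":0,"tz":0,"ax":0,"ay":0,"az":0,"claw":0.35},
    {"tx":0,"ty":0,"tz":0,"ax":0,"ay":0,"az":0,"claw":0.6},
    {"tx":0,"ty":0,"tz":0,"ax":0,"ay":0,"az":0,"claw":0.7},
    {"tx":0,"ty":0,"tz":0,"ax":0,"ay":0,"az":0,"claw":0.7},
    {"tx":-0.02,"ty":0,"tz":0,"ax":0,"ay":0,"az":0,"claw":0.7},
    {"tx":-0.04,"ty":0,"tz":0,"ax":0,"ay":0,"az":0,"claw":0.7},
    {"tx":-0.06,"ty":0,"tz":0,"ax":0,"ay":0,"az":0,"claw":0.7},
    {"tx":-0.08,"ty":0,"tz":0,"ax":0,"ay":0,"az":0,"claw":0.7},
    {"tx":-0.08,"ty":0,"tz":0,"ax":0,"ay":0,"az":0,"claw":0.7},
    {"tx":-0.08,"ty":0,"tz":0,"ax":0,"ay":0,"az":0,"claw":0.7},
    {"tx":-0.08,"ty":0,"tz":0,"ax":0,"ay":0,"az":0,"claw":0.7},
    {"tx":-0.06,"ty":0,"tz":0,"ax":0,"ay":0,"az":0,"claw":0.7},
    {"tx":0,"ty":0,"tz":0,"ax":0,"ay":0,"az":0,"claw":0.7},
  ],
)

```text
t: 12.08
eef_pos: [0.5681, 0.2046, 0.3423]
tcp_rot: [[0.012, 0.088, 0.996], [0.006, 0.996, -0.088], [-1.0, 0.007, 0.012]]
wrist_force: [1.3, 1.1, 1.2]
finger_gap: 0.698
```

Run:
```python
from m import *
st=bot.state();print(st['t'],st['eef_pos'],st['tcp_rot'],st['q'])
s=bot.get_image("scene")[:,:,::-1];cv2.imwrite("pics/s7.png",s)
c=cv2.resize(s[130:240,290:400],None,fx=5.4,fy=5.4,interpolation=cv2.INTER_CUBIC);cv2.imwrite("pics/s7c.png",c)
t=cv2.imread("pics/top0.png");b=(150,225,95,160);cv2.imwrite("pics/b1.png",crop(t,b))
b=(325,395,150,215);cv2.imwrite("pics/b2.png",crop(cv2.imread("pics/scene0.png"),b))
```

```text
12.0833 [0.5681 0.2046 0.3423] [[ 0.0125  0.0879  0.9961]
 [ 0.0064  0.9961 -0.088 ]
 [-0.9999  0.0075  0.0119]] [-0.2055  0.5801 -0.3788  1.5241  0.2343  1.0681  0.8443]
```

View pics/s7c.png

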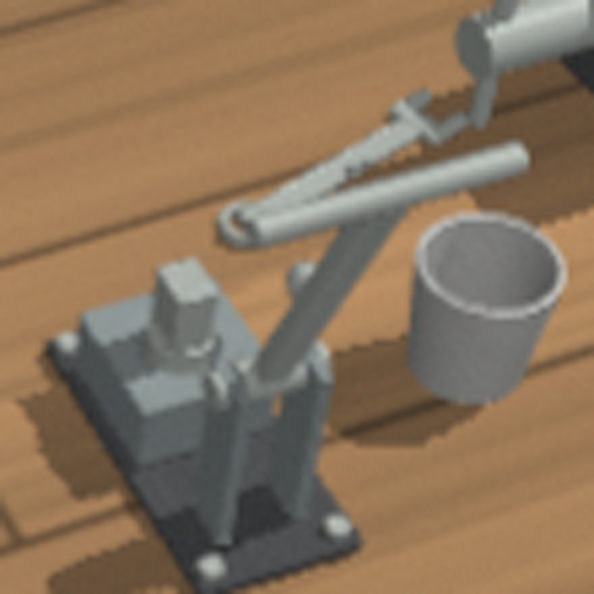

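View pics/b1.png

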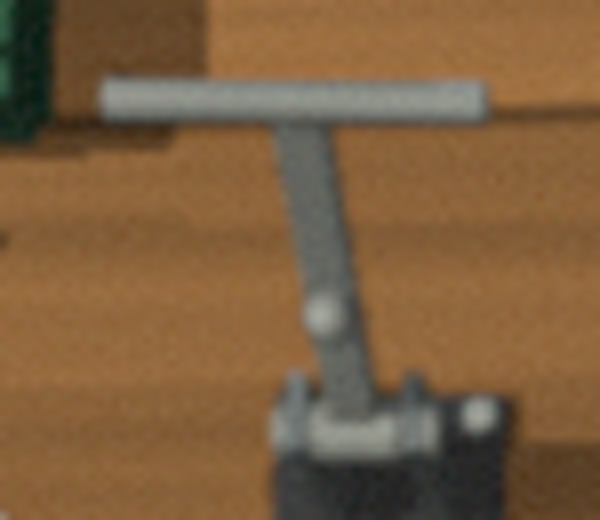

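View pics/b2.png

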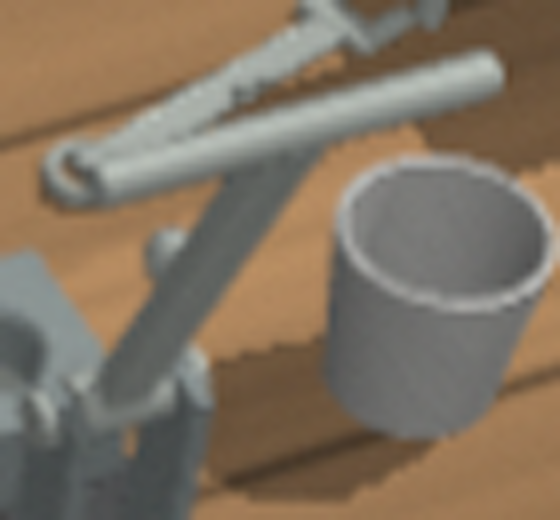

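The cartridge stands upright in the bore, head top at (188,272) in the scene crop. The bar runs between (250,228) and (520,158) in that crop. I'll triangulate the bar ends and check the head-top height.

Run:
```python
from m import *
b=(150,225,95,160);b2=(325,395,150,215)
P=[]
for u,v in(((102,99),(490,70)),((487,102),(108,180))):
    p,e=two(off(u,b),off(v,b2));print(p,e);P.append(p)
P=np.array(P);m=P.mean(0);d=P[0]-P[1];print('mid',m,'len',np.linalg.norm(d),'yaw',np.arctan2(-d[0],d[1]))
y=np.arctan2(-d[0],d[1])
for yaw in(-.024,-.04,y):
  h=np.array([.566,.2025])+.08*np.array([np.cos(yaw),np.sin(yaw)])
  r=m-[*h,.105];print('hinge',h,'r',np.linalg.norm(r),'ang',np.arctan2(r[2],-(r[0]*np.cos(yaw)+r[1]*np.sin(yaw))))
# predicted pixel for head top heights
for z in(.088,.094,.100): print(z,(proj("scene",[[.566,.2025,z]])[0]-[290,130]+.5)*5.4-.5)
```

```text
[0.7101 0.2594 0.2732] 0.003354256402291546
[0.7071 0.1372 0.2742] 0.0012169110320566505
mid [0.7086 0.1983 0.2737] len 0.12224410270096292 yaw -0.024576650920229662
hinge [0.646  0.2006] r 0.17997135588037896 ang 1.9264019812141118
hinge [0.6459 0.1993] r 0.17997371372132998 ang 1.9263743514135476
hinge [0.646  0.2005] r 0.1799711588597327 ang 1.9264042899118197
0.088 [190.4125 287.5533]
0.094 [191.5366 278.9916]
0.1 [192.6691 270.3684]
```

Run:
```python
from m import *
s=cv2.imread("pics/s7.png");b=(305,340,165,215);c=cv2.resize(crop(s,b),None,fx=1.9,fy=1.9);
cv2.imwrite("pics/b3.png",c[:600])
g=crop(s,b)
print(g.shape)
```

```text
(400, 280, 3)
```

View pics/b3.png

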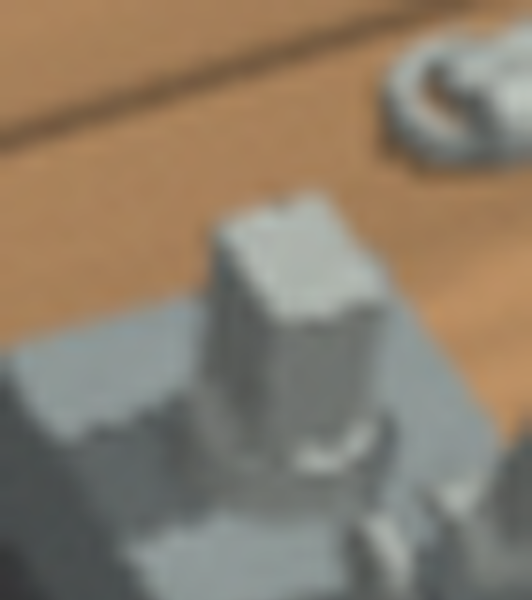

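The head-top centre fits z of about 0.094–0.096 (a cartridge still on the plate would be at 0.100), so it has dropped. The bar middle is (0.7086,0.1983,0.2737) at radius 0.180 and angle 1.926, and the holder yaw is -0.025. Next I turn the jaws across the bar.

jog_arm(
  rows=[
    {"tx":0,"ty":0,"tz":0,"ax":0.058,"ay":0,"az":0,"claw":0.7},
    {"tx":0,"ty":0,"tz":0,"ax":0.058,"ay":0,"az":0,"claw":0.7},
    {"tx":0,"ty":0,"tz":0,"ax":0.058,"ay":0,"az":0,"claw":0.7},
    {"tx":0,"ty":0,"tz":0,"ax":0.058,"ay":0,"az":0,"claw":0.7},
    {"tx":0,"ty":0,"tz":0,"ax":0.058,"ay":0,"az":0,"claw":0.7},
    {"tx":0,"ty":0,"tz":0,"ax":0.058,"ay":0,"az":0,"claw":0.7},
    {"tx":0,"ty":0,"tz":0,"ax":0.058,"ay":0,"az":0,"claw":0.7},
    {"tx":0,"ty":0,"tz":0,"ax":0.058,"ay":0,"az":0,"claw":0.7},
    {"tx":0,"ty":0,"tz":0,"ax":0.058,"ay":0,"az":0,"claw":0.7},
    {"tx":0,"ty":0,"tz":0,"ax":0.058,"ay":0,"az":0,"claw":0.7},
    {"tx":0,"ty":0,"tz":0,"ax":0.058,"ay":0,"az":0,"claw":0.7},
    {"tx":0,"ty":0,"tz":0,"ax":0.058,"ay":0,"az":0,"claw":0.7},
    {"tx":0,"ty":0,"tz":0,"ax":0.058,"ay":0,"az":0,"claw":0.7},
    {"tx":0,"ty":0,"tz":0,"ax":0,"ay":0,"az":0,"claw":0.7},
    {"tx":0,"ty":0,"tz":0,"ax":0,"ay":0,"az":0,"claw":0.7},
  ],
)

```text
t: 13.38
eef_pos: [0.5647, 0.2025, 0.3333]
tcp_rot: [[-0.002, 1.0, -0.022], [-0.001, -0.022, -1.0], [-1.0, -0.002, 0.001]]
wrist_force: [-0.4, 0.2, 0.2]
finger_gap: 0.702
```

```bash
python3 -c "
from h import *
s=bot.state();print(s['eef_pos'],s['tcp_rot'],s['q'])"
```

```text
[0.5647 0.2025 0.3333] [[-0.0021  0.9998 -0.0216]
 [-0.001  -0.0216 -0.9998]
 [-1.     -0.0021  0.0011]] [-0.4482  0.5713  0.0469  1.5485 -0.0295  1.0249 -0.4149]
```

jog_arm(
  rows=[
    {"tx":-0.02,"ty":0,"tz":0.018,"ax":0,"ay":0,"az":0,"claw":0.7},
    {"tx":0,"ty":0.04,"tz":0.018,"ax":0,"ay":0,"az":0,"claw":0.7},
    {"tx":0,"ty":0.06,"tz":0.018,"ax":0,"ay":0,"az":0,"claw":0.7},
    {"tx":0,"ty":0.06,"tz":0.018,"ax":0,"ay":0,"az":0,"claw":0.7},
    {"tx":0,"ty":0.06,"tz":0,"ax":0,"ay":0,"az":0,"claw":0.7},
    {"tx":0,"ty":0.04,"tz":0,"ax":0,"ay":0,"az":0,"claw":0.7},
    {"tx":0,"ty":0.028,"tz":0,"ax":0,"ay":0,"az":0,"claw":0.7},
    {"tx":0,"ty":0,"tz":0,"ax":0,"ay":0,"az":0,"claw":0.7},
    {"tx":0,"ty":0,"tz":0,"ax":0,"ay":0,"az":0,"claw":0.7},
  ],
)

```text
t: 14.13
eef_pos: [0.7086, 0.1618, 0.344]
tcp_rot: [[-0.001, 1.0, -0.025], [-0.0, -0.025, -1.0], [-1.0, -0.001, 0.0]]
wrist_force: [-0.6, 0.2, 0.4]
finger_gap: 0.7
```

Run:
```python
from m import *
st=bot.state();print(st['t'],st['eef_pos'],st['tcp_rot'],st['q'])
s=bot.get_image("scene")[:,:,::-1]
c=cv2.resize(s[80:230,280:420],None,fx=4,fy=4,interpolation=cv2.INTER_CUBIC);cv2.imwrite("pics/s8.png",c)
```

```text
14.1333 [0.7086 0.1618 0.344 ] [[-0.0009  0.9997 -0.0248]
 [-0.0003 -0.0248 -0.9997]
 [-1.     -0.0009  0.0003]] [-0.3108  0.7771  0.0548  1.0802 -0.04    1.2862 -0.2853]
```

View pics/s8.png

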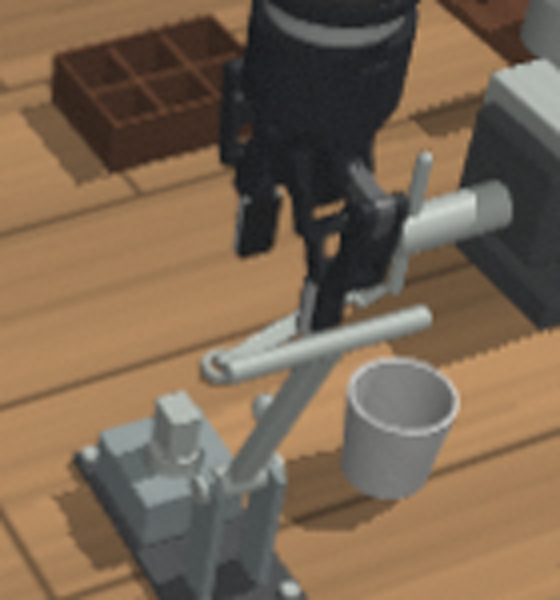

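jog_arm(
  rows=[
    {"tx":0.04,"ty":0,"tz":0,"ax":0,"ay":0,"az":0,"claw":0.7},
    {"tx":0.04,"ty":0,"tz":0,"ax":0,"ay":0,"az":0,"claw":0.7},
    {"tx":0.03,"ty":0,"tz":0,"ax":0,"ay":0,"az":0,"claw":0.7},
    {"tx":0.018,"ty":0,"tz":0,"ax":0,"ay":0,"az":0,"claw":0.7},
    {"tx":0,"ty":0,"tz":0,"ax":0,"ay":0,"az":0,"claw":0.4},
    {"tx":0,"ty":0,"tz":0,"ax":0,"ay":0,"az":0,"claw":0.1},
    {"tx":0,"ty":0,"tz":0,"ax":0,"ay":0,"az":0,"claw":0},
    {"tx":0,"ty":0,"tz":0,"ax":0,"ay":0,"az":0,"claw":0},
    {"tx":0,"ty":0,"tz":0,"ax":0,"ay":0,"az":0,"claw":0},
    {"tx":0,"ty":0,"tz":0,"ax":0,"ay":0,"az":0,"claw":0},
    {"tx":0,"ty":0,"tz":0,"ax":0,"ay":0,"az":0,"claw":0},
  ],
  squeeze=40,
)

```text
t: 15.1
eef_pos: [0.709, 0.1631, 0.282]
tcp_rot: [[0.002, 1.0, -0.025], [0.001, -0.025, -1.0], [-1.0, 0.002, -0.001]]
wrist_force: [-2.0, 0.6, 6.0]
finger_gap: 0.149
```

Run:
```python
from m import *
st=bot.state();print(st['t'],st['eef_pos'],st['tcp_rot'][:,0],st['wrist_force'],st['finger_gap'])
s=bot.get_image("scene")[:,:,::-1]
c=cv2.resize(s[80:230,280:420],None,fx=4,fy=4,interpolation=cv2.INTER_CUBIC);cv2.imwrite("pics/s9.png",c)
a=np.linspace(1.926,.226,18)
x=-.18*np.cos(a);z=.18*np.sin(a)
print(np.c_[a[1:],-np.diff(z)/.5,np.diff(x)/.5])
```

```text
15.1 [0.709  0.1631 0.282 ] [ 0.0021  0.0008 -1.    ] [-2.0238  0.5604  5.9758] 0.1491192335941046
[[ 1.826  -0.0108 -0.0343]
 [ 1.726  -0.0073 -0.0352]
 [ 1.626  -0.0038 -0.0358]
 [ 1.526  -0.0002 -0.036 ]
 [ 1.426   0.0034 -0.0358]
 [ 1.326   0.007  -0.0353]
 [ 1.226   0.0105 -0.0344]
 [ 1.126   0.0138 -0.0332]
 [ 1.026   0.0171 -0.0317]
 [ 0.926   0.0202 -0.0298]
 [ 0.826   0.023  -0.0276]
 [ 0.726   0.0257 -0.0252]
 [ 0.626   0.0281 -0.0225]
 [ 0.526   0.0302 -0.0196]
 [ 0.426   0.032  -0.0165]
 [ 0.326   0.0335 -0.0132]
 [ 0.226   0.0346 -0.0098]]
```

View pics/s9.png

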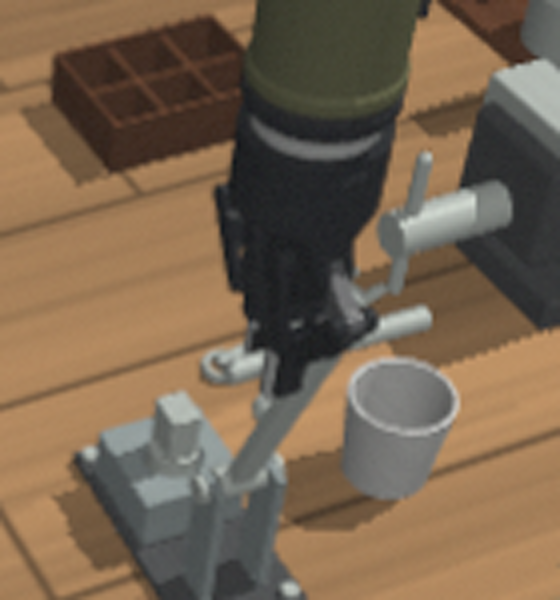

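The bar is pinched (gap 12.7 mm against a 14 mm bar). I'll start the swing.

jog_arm(
  rows=[
    {"tx":-0.005,"ty":-0.017,"tz":0,"ax":0,"ay":0,"az":0,"claw":0},
    {"tx":-0.005,"ty":-0.017,"tz":0,"ax":0,"ay":0,"az":0,"claw":0},
    {"tx":-0.004,"ty":-0.018,"tz":0,"ax":0,"ay":0,"az":0,"claw":0},
    {"tx":-0.003,"ty":-0.018,"tz":0,"ax":0,"ay":0,"az":0,"claw":0},
    {"tx":-0.002,"ty":-0.018,"tz":0,"ax":0,"ay":0,"az":0,"claw":0},
    {"tx":-0.002,"ty":-0.018,"tz":0,"ax":0,"ay":0,"az":0,"claw":0},
  ],
)

```text
t: 15.65
eef_pos: [0.6612, 0.1646, 0.2942]
tcp_rot: [[0.016, 1.0, -0.026], [0.003, -0.026, -1.0], [-1.0, 0.016, -0.003]]
wrist_force: [8.1, 1.9, 2.5]
finger_gap: 0.149
```

Force is 8 N, as expected for the stiff hinge. I'll continue along the arc.

jog_arm(
  rows=[
    {"tx":0,"ty":-0.036,"tz":0,"ax":0,"ay":0,"az":0,"claw":0},
    {"tx":0.003,"ty":-0.036,"tz":0,"ax":0,"ay":0,"az":0,"claw":0},
    {"tx":0.007,"ty":-0.035,"tz":0,"ax":0,"ay":0,"az":0,"claw":0},
    {"tx":0.01,"ty":-0.034,"tz":0,"ax":0,"ay":0,"az":0,"claw":0},
    {"tx":0.014,"ty":-0.033,"tz":0,"ax":0,"ay":0,"az":0,"claw":0},
  ],
)

```text
t: 16.07
eef_pos: [0.5733, 0.1672, 0.2779]
tcp_rot: [[0.015, 1.0, -0.026], [0.004, -0.026, -1.0], [-1.0, 0.015, -0.004]]
wrist_force: [6.4, 0.2, 5.3]
finger_gap: 0.149
```

jog_arm(
  rows=[
    {"tx":0.017,"ty":-0.032,"tz":0,"ax":0,"ay":0,"az":0,"claw":0},
    {"tx":0.02,"ty":-0.03,"tz":0,"ax":0,"ay":0,"az":0,"claw":0},
    {"tx":0.023,"ty":-0.028,"tz":0,"ax":0,"ay":0,"az":0,"claw":0},
    {"tx":0.026,"ty":-0.025,"tz":0,"ax":0,"ay":0,"az":0,"claw":0},
    {"tx":0.028,"ty":-0.022,"tz":0,"ax":0,"ay":0,"az":0,"claw":0},
    {"tx":0.03,"ty":-0.02,"tz":0,"ax":0,"ay":0,"az":0,"claw":0},
  ],
)

```text
t: 16.57
eef_pos: [0.4927, 0.1697, 0.2034]
tcp_rot: [[0.008, 1.0, -0.025], [0.003, -0.025, -1.0], [-1.0, 0.008, -0.004]]
wrist_force: [3.2, 1.1, 5.6]
finger_gap: 0.141
```

jog_arm(
  rows=[
    {"tx":0.032,"ty":-0.017,"tz":0,"ax":0,"ay":0,"az":0,"claw":0},
    {"tx":0.033,"ty":-0.013,"tz":0,"ax":0,"ay":0,"az":0,"claw":0},
    {"tx":0.025,"ty":-0.008,"tz":0,"ax":0,"ay":0,"az":0,"claw":0},
    {"tx":0,"ty":0,"tz":0,"ax":0,"ay":0,"az":0,"claw":0},
  ],
)

```text
t: 16.9
eef_pos: [0.4725, 0.1702, 0.1559]
tcp_rot: [[0.003, 1.0, -0.024], [0.002, -0.024, -1.0], [-1.0, 0.003, -0.002]]
wrist_force: [4.5, 2.2, -9.0]
finger_gap: 0.147
```

Run:
```python
from m import *
st=bot.state();print(st['t'],st['eef_pos'],st['tcp_rot'][:,0],st['wrist_force'],st['finger_gap'])
s=bot.get_image("scene")[:,:,::-1]
c=cv2.resize(s[90:240,270:410],None,fx=4,fy=4,interpolation=cv2.INTER_CUBIC);cv2.imwrite("pics/s10.png",c)
```

```text
16.9 [0.4725 0.1702 0.1559] [ 0.0032  0.0018 -1.    ] [ 4.4865  2.2102 -8.9756] 0.1473223987303407
```

View pics/s10.png

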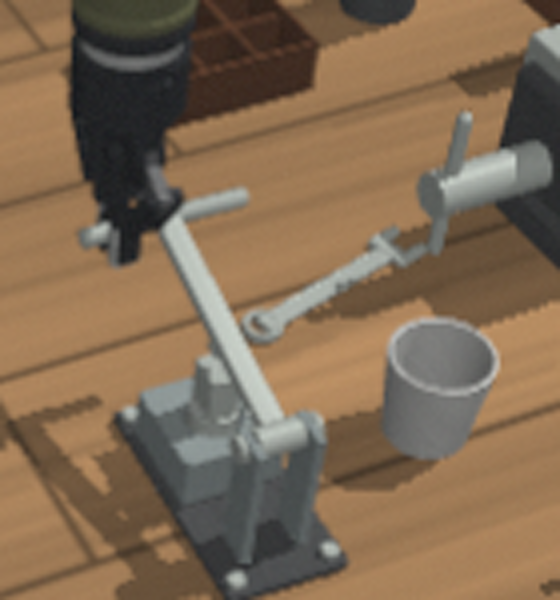

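jog_arm(
  rows=[
    {"tx":0.015,"ty":-0.003,"tz":0,"ax":0,"ay":0,"az":0,"claw":0},
    {"tx":0.015,"ty":-0.003,"tz":0,"ax":0,"ay":0,"az":0,"claw":0},
    {"tx":0.01,"ty":-0.002,"tz":0,"ax":0,"ay":0,"az":0,"claw":0},
    {"tx":0,"ty":0,"tz":0,"ax":0,"ay":0,"az":0,"claw":0},
  ],
)

```text
t: 17.28
eef_pos: [0.4685, 0.1702, 0.1368]
tcp_rot: [[0.003, 1.0, -0.025], [0.002, -0.025, -1.0], [-1.0, 0.003, -0.002]]
wrist_force: [3.2, 3.3, -6.4]
finger_gap: 0.146
```

jog_arm(
  rows=[
    {"tx":0.004,"ty":-0.0005,"tz":0,"ax":0,"ay":0,"az":0,"claw":0},
    {"tx":0.004,"ty":-0.0005,"tz":0,"ax":0,"ay":0,"az":0,"claw":0},
    {"tx":0.004,"ty":0,"tz":0,"ax":0,"ay":0,"az":0,"claw":0},
    {"tx":0,"ty":0,"tz":0,"ax":0,"ay":0,"az":0,"claw":0},
  ],
)

```text
t: 17.62
eef_pos: [0.4676, 0.1702, 0.1313]
tcp_rot: [[0.002, 1.0, -0.024], [0.002, -0.024, -1.0], [-1.0, 0.002, -0.002]]
wrist_force: [2.1, 3.9, 2.1]
finger_gap: 0.146
```

jog_arm(
  rows=[
    {"tx":0.004,"ty":0,"tz":0,"ax":0,"ay":0,"az":0,"claw":0},
    {"tx":0.004,"ty":0,"tz":0,"ax":0,"ay":0,"az":0,"claw":0},
    {"tx":0,"ty":0,"tz":0,"ax":0,"ay":0,"az":0,"claw":0},
  ],
)

```text
t: 17.87
eef_pos: [0.4672, 0.1703, 0.1271]
tcp_rot: [[0.002, 1.0, -0.024], [0.002, -0.024, -1.0], [-1.0, 0.002, -0.002]]
wrist_force: [1.2, 5.2, 2.0]
finger_gap: 0.145
```

jog_arm(
  rows=[
    {"tx":0.003,"ty":0,"tz":-0.002,"ax":0,"ay":0,"az":0,"claw":0},
    {"tx":0.003,"ty":0,"tz":0,"ax":0,"ay":0,"az":0,"claw":0},
    {"tx":0,"ty":0,"tz":0,"ax":0,"ay":0,"az":0,"claw":0},
  ],
)

```text
t: 18.12
eef_pos: [0.4669, 0.1703, 0.1242]
tcp_rot: [[0.001, 1.0, -0.025], [0.001, -0.025, -1.0], [-1.0, 0.001, -0.001]]
wrist_force: [-0.7, 2.7, 4.5]
finger_gap: 0.147
```

jog_arm(
  rows=[
    {"tx":0.003,"ty":0,"tz":0,"ax":0,"ay":0,"az":0,"claw":0},
    {"tx":0,"ty":0,"tz":0,"ax":0,"ay":0,"az":0,"claw":0},
    {"tx":0,"ty":0,"tz":0,"ax":0,"ay":0,"az":0,"claw":0},
  ],
)

```text
t: 18.37
eef_pos: [0.4667, 0.1703, 0.1226]
tcp_rot: [[0.0, 1.0, -0.025], [0.0, -0.025, -1.0], [-1.0, 0.0, -0.0]]
wrist_force: [1.3, 3.4, 5.8]
finger_gap: 0.147
```

Run:
```python
from m import *
st=bot.state();print(st['t'],st['eef_pos'],st['wrist_force'],st['finger_gap'])
s=bot.get_image("scene")[:,:,::-1];cv2.imwrite("pics/s11f.png",s)
c=cv2.resize(s[110:240,270:390],None,fx=4.6,fy=4.6,interpolation=cv2.INTER_CUBIC);cv2.imwrite("pics/s11.png",c)
```

```text
18.3667 [0.4667 0.1703 0.1226] [1.3348 3.4369 5.7544] 0.14672364677216618
```

View pics/s11.png

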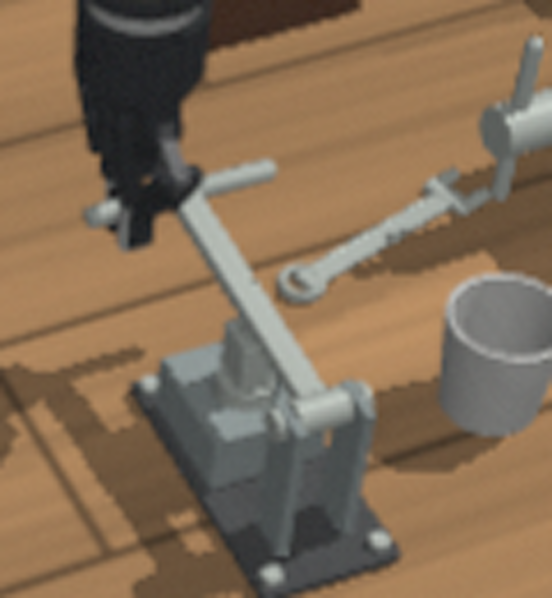

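jog_arm(
  rows=[
    {"tx":0.003,"ty":0,"tz":0,"ax":0,"ay":0,"az":0,"claw":0},
    {"tx":0,"ty":0,"tz":0,"ax":0,"ay":0,"az":0,"claw":0},
    {"tx":0,"ty":0,"tz":0,"ax":0,"ay":0,"az":0,"claw":0},
  ],
)

```text
t: 18.67
eef_pos: [0.4666, 0.1703, 0.121]
tcp_rot: [[0.0, 1.0, -0.025], [0.0, -0.025, -1.0], [-1.0, 0.0, -0.0]]
wrist_force: [0.6, 3.5, 5.3]
finger_gap: 0.144
```

jog_arm(
  rows=[
    {"tx":0.003,"ty":0,"tz":0,"ax":0,"ay":0,"az":0,"claw":0},
    {"tx":0,"ty":0,"tz":0,"ax":0,"ay":0,"az":0,"claw":0},
    {"tx":0,"ty":0,"tz":0,"ax":0,"ay":0,"az":0,"claw":0},
  ],
)

```text
t: 18.92
eef_pos: [0.4665, 0.1703, 0.1194]
tcp_rot: [[-0.0, 1.0, -0.025], [0.0, -0.025, -1.0], [-1.0, -0.0, -0.0]]
wrist_force: [0.5, 3.6, 4.7]
finger_gap: 0.147
```

jog_arm(
  rows=[
    {"tx":0.002,"ty":0,"tz":0,"ax":0,"ay":0,"az":0,"claw":0},
    {"tx":0,"ty":0,"tz":0,"ax":0,"ay":0,"az":0,"claw":0},
    {"tx":0,"ty":0,"tz":0,"ax":0,"ay":0,"az":0,"claw":0},
  ],
)

```text
t: 19.17
eef_pos: [0.4665, 0.1703, 0.1185]
tcp_rot: [[-0.0, 1.0, -0.025], [0.0, -0.025, -1.0], [-1.0, -0.0, -0.0]]
wrist_force: [-0.3, 2.8, 5.6]
finger_gap: 0.146
```

jog_arm(
  rows=[
    {"tx":0.002,"ty":0,"tz":0,"ax":0,"ay":0,"az":0,"claw":0},
    {"tx":0,"ty":0,"tz":0,"ax":0,"ay":0,"az":0,"claw":0},
    {"tx":0,"ty":0,"tz":0,"ax":0,"ay":0,"az":0,"claw":0},
  ],
)

```text
t: 19.42
eef_pos: [0.4664, 0.1703, 0.1175]
tcp_rot: [[-0.0, 1.0, -0.025], [0.0, -0.025, -1.0], [-1.0, -0.0, -0.0]]
wrist_force: [0.1, 3.7, 7.1]
finger_gap: 0.145
```

jog_arm(
  rows=[
    {"tx":0.002,"ty":0,"tz":0,"ax":0,"ay":0,"az":0,"claw":0},
    {"tx":0,"ty":0,"tz":0,"ax":0,"ay":0,"az":0,"claw":0},
    {"tx":0,"ty":0,"tz":0,"ax":0,"ay":0,"az":0,"claw":0},
  ],
)

```text
t: 19.67
eef_pos: [0.4663, 0.1703, 0.1166]
tcp_rot: [[-0.0, 1.0, -0.025], [0.0, -0.025, -1.0], [-1.0, -0.0, -0.0]]
wrist_force: [-1.2, 4.0, 6.9]
finger_gap: 0.143
```

Run:
```python
from m import *
s=bot.get_image("scene")[:,:,::-1];cv2.imwrite("pics/s12f.png",s)
b=(285,360,135,205)
c=cv2.resize(s[b[2]:b[3],b[0]:b[1]],None,fx=8,fy=8,interpolation=cv2.INTER_CUBIC)
ex=np.array([np.cos(-.0246),np.sin(-.0246)]);ey=np.array([-ex[1],ex[0]]);H=np.array([.566,.2025])+.08*ex
for a,col in((.03,(0,0,255)),(.06,(0,255,0)),(.1,(255,0,0))):
    xy=H-.18*np.cos(a)*ex+.062*ey
    u=proj("scene",[[*xy,.105+.18*np.sin(a)]])[0];print(a,u)
    v=(u-[b[0],b[2]]+.5)*8-.5;cv2.circle(c,(int(v[0]),int(v[1])),3,col,-1)
    xy=H-.08*ex; v=(proj("scene",[[*xy,.076+.012*(a>.02)+(a-.03)*.08]])[0]-[b[0],b[2]]+.5)*8
cv2.imwrite("pics/s12.png",c)
```

```text
0.03 [328.8902 148.5911]
0.06 [329.1212 147.1839]
0.1 [329.4727 145.351 ]
```

View pics/s12.png

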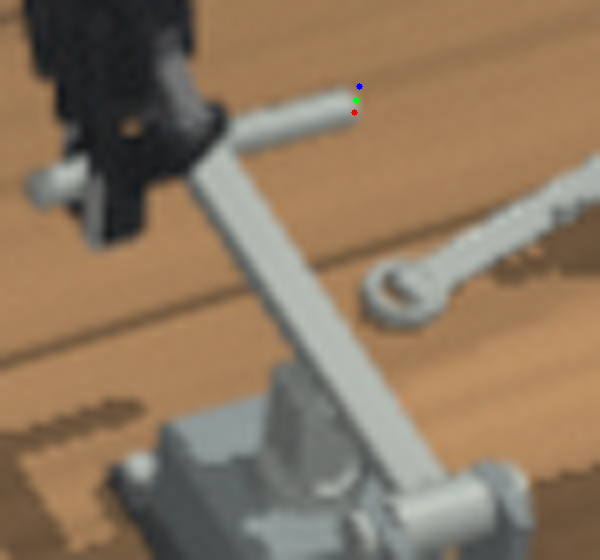

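The bar end is at about (352,107) in the crop, which fits an angle of roughly 0.05, so it isn't home yet. I'll keep pressing in 1 mm steps.

jog_arm(
  rows=[
    {"tx":0.002,"ty":0,"tz":0,"ax":0,"ay":0,"az":0,"claw":0},
    {"tx":0.002,"ty":0,"tz":0,"ax":0,"ay":0,"az":0,"claw":0},
    {"tx":0,"ty":0,"tz":0,"ax":0,"ay":0,"az":0,"claw":0},
    {"tx":0,"ty":0,"tz":0,"ax":0,"ay":0,"az":0,"claw":0},
  ],
)

```text
t: 20.05
eef_pos: [0.4663, 0.1703, 0.1146]
tcp_rot: [[-0.0, 1.0, -0.025], [0.0, -0.025, -1.0], [-1.0, -0.0, -0.0]]
wrist_force: [0.0, 4.4, 7.9]
finger_gap: 0.144
```

jog_arm(
  rows=[
    {"tx":0.002,"ty":0,"tz":0,"ax":0,"ay":0,"az":0,"claw":0},
    {"tx":0,"ty":0,"tz":0,"ax":0,"ay":0,"az":0,"claw":0},
    {"tx":0,"ty":0,"tz":0,"ax":0,"ay":0,"az":0,"claw":0},
  ],
)

```text
t: 20.3
eef_pos: [0.4662, 0.1703, 0.1137]
tcp_rot: [[-0.0, 1.0, -0.025], [0.0, -0.025, -1.0], [-1.0, -0.0, -0.0]]
wrist_force: [-0.9, 3.6, 7.7]
finger_gap: 0.145
```

jog_arm(
  rows=[
    {"tx":0.002,"ty":0,"tz":0,"ax":0,"ay":0,"az":0,"claw":0},
    {"tx":0,"ty":0,"tz":0,"ax":0,"ay":0,"az":0,"claw":0},
    {"tx":0,"ty":0,"tz":0,"ax":0,"ay":0,"az":0,"claw":0},
  ],
)

```text
t: 20.55
eef_pos: [0.4662, 0.1703, 0.1127]
tcp_rot: [[-0.0, 1.0, -0.025], [0.0, -0.025, -1.0], [-1.0, -0.0, -0.0]]
wrist_force: [-0.8, 2.8, 8.4]
finger_gap: 0.145
```

jog_arm(
  rows=[
    {"tx":0.002,"ty":0,"tz":0,"ax":0,"ay":0,"az":0,"claw":0},
    {"tx":0,"ty":0,"tz":0,"ax":0,"ay":0,"az":0,"claw":0},
    {"tx":0,"ty":0,"tz":0,"ax":0,"ay":0,"az":0,"claw":0},
  ],
)

```text
t: 20.8
eef_pos: [0.4661, 0.1703, 0.1116]
tcp_rot: [[-0.001, 1.0, -0.025], [0.0, -0.025, -1.0], [-1.0, -0.001, -0.0]]
wrist_force: [-0.5, 4.1, 7.9]
finger_gap: 0.147
```

jog_arm(
  rows=[
    {"tx":0.002,"ty":0,"tz":0,"ax":0,"ay":0,"az":0,"claw":0},
    {"tx":0,"ty":0,"tz":0,"ax":0,"ay":0,"az":0,"claw":0},
    {"tx":0,"ty":0,"tz":0,"ax":0,"ay":0,"az":0,"claw":0},
  ],
)

```text
t: 21.05
eef_pos: [0.4661, 0.1703, 0.1106]
tcp_rot: [[-0.001, 1.0, -0.025], [0.0, -0.025, -1.0], [-1.0, -0.001, -0.0]]
wrist_force: [-0.8, 4.2, 6.9]
finger_gap: 0.145
```

Run:
```python
from m import *
s=bot.get_image("scene")[:,:,::-1];cv2.imwrite("pics/s13f.png",s)
b=(285,360,135,205)
c=cv2.resize(s[b[2]:b[3],b[0]:b[1]],None,fx=8,fy=8,interpolation=cv2.INTER_CUBIC);cv2.imwrite("pics/s13.png",c)
# bar end: vertical centre of bright region in columns near end
for n in("s11f","s12f","s13f"):
    im=crop(cv2.imread(f"pics/{n}.png"),b);hsv=cv2.cvtColor(im,cv2.COLOR_BGR2HSV);m=((hsv[...,1]<50)&(hsv[...,2]>110))
    m[:, :260]=0;m[150:]=0;m[:,370:]=0
    ys,xs=np.nonzero(m);print(n,xs.max(),[ys[xs==x].mean().round(1) for x in(270,290,310,330)])
```

```text
s11f 359 [np.float64(114.5), np.float64(109.0), np.float64(103.0), np.float64(98.5)]
s12f 357 [np.float64(125.5), np.float64(121.5), np.float64(115.0), np.float64(110.0)]
s13f 356 [np.float64(134.0), np.float64(131.5), np.float64(126.0), np.float64(121.0)]
```

View pics/s13.png

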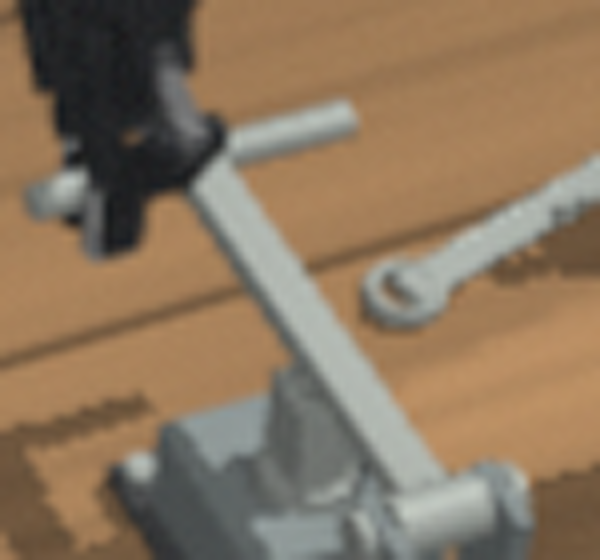

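jog_arm(
  rows=[
    {"tx":0.002,"ty":0,"tz":0,"ax":0,"ay":0,"az":0,"claw":0},
    {"tx":0,"ty":0,"tz":0,"ax":0,"ay":0,"az":0,"claw":0},
    {"tx":0,"ty":0,"tz":0,"ax":0,"ay":0,"az":0,"claw":0},
  ],
)

```text
t: 21.35
eef_pos: [0.4661, 0.1703, 0.1098]
tcp_rot: [[-0.001, 1.0, -0.025], [0.0, -0.025, -1.0], [-1.0, -0.001, -0.0]]
wrist_force: [-0.7, 3.8, 10.2]
finger_gap: 0.15
```

Run:
```python
from m import *
# absolute bar-end angle estimates; calibrate the end-centre pick on initial open pose via scene0 (known end 3D = 1.926)
ex=np.array([np.cos(-.0246),np.sin(-.0246)]);ey=np.array([-ex[1],ex[0]]);H=np.array([.566,.2025])+.08*ex
def P(a,s): return [*(H-.18*np.cos(a)*ex+s*ey),.105+.18*np.sin(a)]
print('open +y end pred',proj("scene",[P(1.926,.062)]),'seen',off((490,70),(325,395,150,215)))
b=(285,360,135,205)
# bar axis line at given columns: predict row for angles
for a in(0,.03,.06,.1):
    q=(proj("scene",[P(a,.03),P(a,.06)])-[b[0],b[2]]+.5)*8-.5
    print(a,[np.interp(x,q[:,0],q[:,1]).round(1) if q[0,0]<x<q[1,0] else (q[0,1]+(x-q[0,0])*(q[1,1]-q[0,1])/(q[1,0]-q[0,0])).round(1) for x in(270,290,310,330)])
```

```text
open +y end pred [[387.2424 157.7706]] seen [385.8125 158.3125]
0 [np.float64(146.7), np.float64(141.2), np.float64(135.6), np.float64(130.1)]
0.03 [np.float64(135.7), np.float64(130.1), np.float64(124.6), np.float64(119.0)]
0.06 [np.float64(124.8), np.float64(119.3), np.float64(113.8), np.float64(108.3)]
0.1 [np.float64(110.9), np.float64(105.4), np.float64(99.9), np.float64(94.4)]
```

The image puts the angle near 0.03 and the force just rose to 10 N, so it is reaching its seat. One small extra press.

jog_arm(
  rows=[
    {"tx":0.0015,"ty":0,"tz":0,"ax":0,"ay":0,"az":0,"claw":0},
    {"tx":0,"ty":0,"tz":0,"ax":0,"ay":0,"az":0,"claw":0},
    {"tx":0,"ty":0,"tz":0,"ax":0,"ay":0,"az":0,"claw":0},
  ],
)

```text
t: 21.6
eef_pos: [0.4661, 0.1703, 0.1094]
tcp_rot: [[-0.001, 1.0, -0.025], [0.0, -0.025, -1.0], [-1.0, -0.001, -0.0]]
wrist_force: [-1.2, 3.9, 13.9]
finger_gap: 0.15
```

It is stiff now (0.4 mm for 3.7 N, at 13.9 N), so the cartridge is home. I'll ease off slightly, open and rise.

jog_arm(
  rows=[
    {"tx":-0.001,"ty":0,"tz":0,"ax":0,"ay":0,"az":0,"claw":0},
    {"tx":0,"ty":0,"tz":0,"ax":0,"ay":0,"az":0,"claw":0.3},
    {"tx":0,"ty":0,"tz":0,"ax":0,"ay":0,"az":0,"claw":0.6},
    {"tx":0,"ty":0,"tz":0,"ax":0,"ay":0,"az":0,"claw":0.6},
    {"tx":0,"ty":0,"tz":0,"ax":0,"ay":0,"az":0,"claw":0.6},
    {"tx":0,"ty":0,"tz":0,"ax":0,"ay":0,"az":0,"claw":0.6},
  ],
)

```text
t: 22.1
eef_pos: [0.4662, 0.1694, 0.1087]
tcp_rot: [[-0.001, 1.0, -0.025], [-0.001, -0.025, -1.0], [-1.0, -0.001, 0.001]]
wrist_force: [0.5, -0.4, 0.0]
finger_gap: 0.597
```

jog_arm(
  rows=[
    {"tx":-0.02,"ty":0,"tz":0,"ax":0,"ay":0,"az":0,"claw":0.6},
    {"tx":-0.04,"ty":0,"tz":0,"ax":0,"ay":0,"az":0,"claw":0.6},
    {"tx":-0.06,"ty":0,"tz":0,"ax":0,"ay":0,"az":0,"claw":0.6},
    {"tx":-0.06,"ty":0,"tz":0,"ax":0,"ay":0,"az":0,"claw":0.6},
    {"tx":-0.06,"ty":0,"tz":0,"ax":0,"ay":0,"az":0,"claw":0.6},
    {"tx":-0.06,"ty":0,"tz":0,"ax":0,"ay":0,"az":0,"claw":0.6},
    {"tx":0,"ty":0,"tz":0.06,"ax":0,"ay":0,"az":0,"claw":0.6},
    {"tx":0,"ty":0,"tz":0.08,"ax":0,"ay":0,"az":0,"claw":0.6},
    {"tx":0,"ty":0,"tz":0.08,"ax":0,"ay":0,"az":0,"claw":0.6},
    {"tx":0,"ty":0,"tz":0.08,"ax":0,"ay":0,"az":0,"claw":0.6},
    {"tx":0,"ty":0,"tz":0.06,"ax":0,"ay":0,"az":0,"claw":0.6},
    {"tx":0,"ty":0,"tz":0,"ax":0,"ay":0,"az":0,"claw":0.6},
  ],
)

```text
t: 23.1
eef_pos: [0.4609, -0.0178, 0.2598]
tcp_rot: [[-0.001, 0.999, -0.037], [-0.004, -0.037, -0.999], [-1.0, -0.0, 0.004]]
wrist_force: [-0.1, -0.2, 0.5]
finger_gap: 0.598
```

Run:
```python
from m import *
st=bot.state();print(st['t'],st['eef_pos'],st['wrist_force'])
s=bot.get_image("scene")[:,:,::-1];cv2.imwrite("pics/s14f.png",s)
b=(285,360,135,205)
im=crop(s,b);cv2.imwrite("pics/s14.png",im)
hsv=cv2.cvtColor(im,cv2.COLOR_BGR2HSV);m=((hsv[...,1]<50)&(hsv[...,2]>110))
m[:, :260]=0;m[160:]=0;m[:,370:]=0
ys,xs=np.nonzero(m);print(xs.max(),[ys[xs==x].mean().round(1) for x in(270,290,310,330)])
t=bot.get_image("top")[:,:,::-1];cv2.imwrite("pics/t14.png",t)
```

```text
23.1 [ 0.4609 -0.0178  0.2598] [-0.1406 -0.1742  0.5308]
354 [np.float64(139.0), np.float64(133.5), np.float64(127.5), np.float64(122.5)]
```

View pics/s14.png

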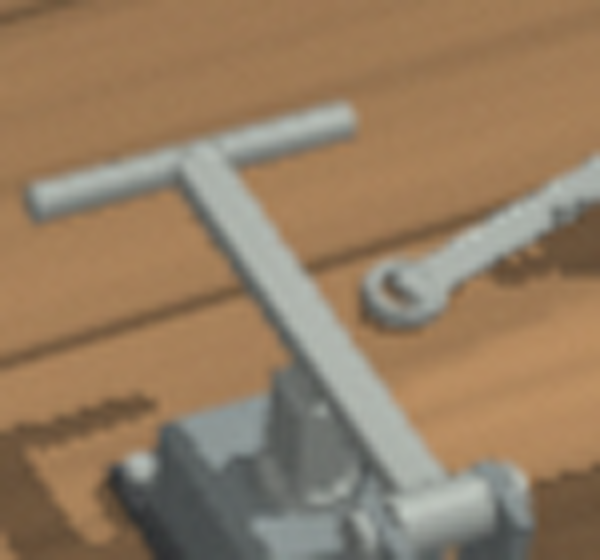

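View pics/s14f.png

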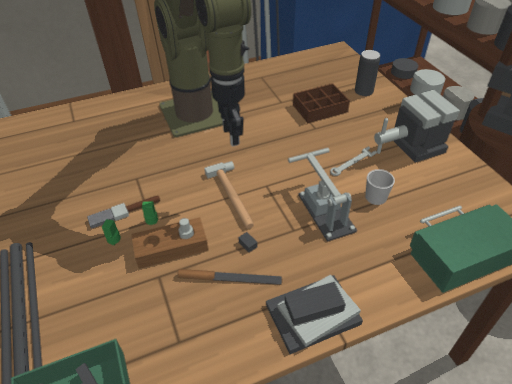

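View pics/t14.png

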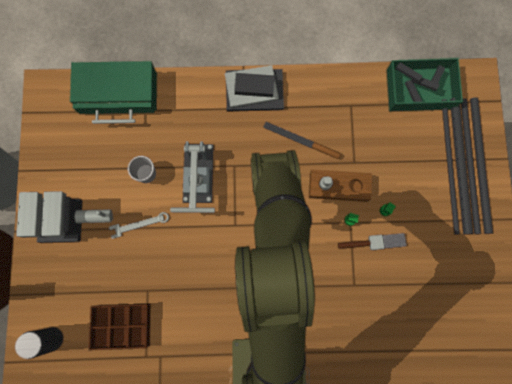

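The clamp sits across the cartridge. The bar rows (133.5/127.5/122.5) give an angle of about 0.02–0.03, which is home, and it stayed there after release. The bystanders, plug and green pieces look unmoved. Handing in.

jog_arm(
  rows=[
    {"tx":0,"ty":0,"tz":0,"ax":0,"ay":0,"az":0,"claw":0.6},
    {"tx":0,"ty":0,"tz":0,"ax":0,"ay":0,"az":0,"claw":0.6},
    {"tx":0,"ty":0,"tz":0,"ax":0,"ay":0,"az":0,"claw":0.6},
  ],
)

```text
t: 23.45
eef_pos: [0.4622, -0.0084, 0.2591]
tcp_rot: [[0.0, 1.0, -0.022], [0.001, -0.022, -1.0], [-1.0, -0.0, -0.001]]
wrist_force: [0.2, 0.4, 0.3]
finger_gap: 0.603
```

```bash
python3 -c "
from cell import bot
print(bot.close_job())"
```

```text
the job is handed in; nothing more can be done
None
```

I moved the steel cartridge from the rack to the holder bore, and its tang dropped into the slot. I then swung the clamp over and pressed the bar until the cartridge was home, let go and moved clear. The job was handed in at about 23.5 s of the 67 s limit.

- **Tang drop:** I pre-aligned the cartridge to the slot, which showed as a dark band in the bore, so it went in without a search turn. It met the lifter with the tang about 17 mm above the bench. A further 1.5 mm of press raised the force by only about 0.4 N, so it was on the spring.
- **Turn check, inconclusive:** a gentle twist over about 0.12 rad met no wall, which fits the slot's play but proves nothing by itself.
- **Head height before clamping:** the image gave 94–96 mm against the 94 mm expected. The two cameras disagreed by 3–4 mm in y.
- **Clamping:** the bar stopped hard at 13.9 N. After release the image put the clamp angle at about 0.02–0.03 rad (home is 0.03), and it stayed there.
- **Rest of the bench:** in the last pictures the plug, the green pieces and the bystanders look unmoved, and the gripper was touching nothing (wrist force under 0.6 N). I judged this by eye.

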